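# Fit the camera-stand mast and lock it at the red ring

### The arm

A 6-joint arm with a two-finger parallel gripper is mounted at the origin on the work surface; the furniture and walls round the work are solid. World frame = base frame: x ahead of the robot, y to its left, z up, the work surface at z = 0. Lengths are in m, angles in degrees, forces in N, time in s.
With the tool pointing down it reaches from about 0.275 to 0.725 m from the base axis. Payload 5.6 kg.
Tool frame: the origin (TCP) lies on the centre line of the jaws, within the pads' length; the fingertips stand 14 mm ahead of it and the grasp point (between the pads) lies 5 mm behind it; x points along the fingers, z is the direction in which the jaws open and shut, and the axes are right-handed (so a half turn about x gives the same grasp; the last joint's range is limited). The gripper opens to 85 mm and grips with 20 to 120 N. Pads are 22 mm wide; open, the fingers measure 114 mm over their backs; the gripper's body (76 mm by 85 mm) begins 54 mm behind the grasp point. The pads swing forward as they close: fully open they stand 13 mm farther back than shut.
Start: joints at [-59.324, 14.616, 6.199, 0, -81.583, -16.306], TCP at [0.137, -0.533, 0.205] pointing down, gripper open.
Joint ranges: [-168.99, 168.99], [-69.2, 112.95], [-62.41, 85.93], [-164.36, 98.24], [-168.68, -3.75], [-174.98, 174.98]. Speed limits (degrees/s): [147.25, 147.25, 180, 180, 180, 180].

### API

Orientations are given as [roll, pitch, yaw] about the fixed x, y, z axes, in that order (R = Rz(yaw) Ry(pitch) Rx(roll)).
In Python, from workcell import env gives the robot as it stands.
- The arm moves only by the tool move_arm, never from a script. Its argument "commands" is a list of rows, each an object with "jaw": the closure, from -1 (fully open) to 1 (shut); "travel": the shift along the tool's x, y, z in cm, a list of three; "turn": the turn about the tool's x in rad. A call has 1 to 20 rows; each row shifts and turns the pose as measured when the row begins, along the tool's axes as they then stand; what a row does not reach is not made up. A row lasts 1/10 s, in which the tool goes at most 50 mm and 8.59 degrees, less where a joint would pass 70% of its speed; a pose out of reach is approached as far as the arm can. A call is refused whole if a number of a shift passes 5 or a number of a turn 0.15, either way. A call with a gripper value outside its range is refused whole. The fingers move at their own pace and stop on an object; "grip_force" is the grip in N (left out, the last holds). Time passes only in rows, so rows that do not move let the fingers close. It gives the time, the measured TCP pose, the force and the opening at its end, in the units of the state.
- env.read_state(): the state, without advancing time (a new reading comes with each control period).
- env.capture(name): name is "side" or "top"; returns a dict with "pixels" (480x640x3 uint8, blue, green, red), "z_map" (480x640 float32, m along the optical axis (not along the pixel's ray), 0 where there is no reading), "camera_matrix" (3x3 intrinsics, pixels), "k1" (the pictures are not rectified: a ray, as slopes to the right and down, at radius r is drawn at 1 + k1 r^2 times it, then the intrinsics apply), "view" (4x4, takes a point from world to camera coordinates). Camera axes: x right, y up, looking along -z (the intrinsics and any distortion apply to the point x, -y, -z); pixel columns grow to the right and rows downward; lengths in m; the calibration is good to about 2 mm. A picture is of the moment at which its call begins.
- env.job_done(): hands the job in, once; it reports no verdict.
The state is a dict: "t": time; "joint_pos": joint angles; "joint_velocities": joint speeds; "tau": joint torques, N m; "tool_pos": TCP position; "tool_rot": TCP orientation; "contact_force": force on the tool from outside, world axes, zero at the start; "torque": the same for the moment, N m; "width": finger opening in m.
Only numpy, scipy, OpenCV 4.12 (cv2) and the standard library are available. Lean on these libraries where they do the work, as an engineer would, in place of code of your own. Each camera call takes 0.05 s, during which the arm holds its last target.

### The job

Set up the desk camera stand: lift the T-shaped mast up and off its two pegboard hooks and lower it into the stand's tube until its red ring is level with the top of the black collar. Without letting go - the mast would sink past the ring, and that must not happen - hold it there and swing the red cam lever clockwise round to its stop. Finish still gripping the mast with the ring level and the lever fully home, and leave the other things on the desk where they are.

Things in the scene. Friction and masses are not known exactly. Their poses are not given: they have to be found in the camera images.
- mast: Loose T-shaped mast, 0.15 to 0.31 kg: upright round aluminium tube, 14 mm diameter, its lowest 11 mm tapering to 7.6 mm. Origin: centre of the tube's lower end, z up along it; crossbar along y. Starts hanging upright, lower end 30 mm above the desk. Grip the tube just under the crossbar, fingers closing along the mast's x, pads about 120 mm above the origin; it turns with the gripper.
- crossbar (a point): Centre of the round black crossbar on the mast's top (12 mm diameter, 116 mm long along the mast's y), 150 mm above the mast's lower end. It hangs in the two hooks.
- red_ring (a point): Centre of the red ring on the mast (3 mm wide, on the tube's axis, 80 mm above its lower end). Thin dark rings are other graduations.
- pegboard: Fixed pegboard, 180 mm wide, 235 tall, 12 thick, front to its -x; origin under its middle. Two steel hooks (7 mm thick, 40 mm either side of the middle) hold the crossbar 96 mm in front of the origin, 180 mm high. Their upturned tips reach 187 mm height, 118 mm in front: raise the mast 20 mm or more before drawing it to -x. Keys hang flat on the board.
- stand: Fixed camera stand; origin on the desk under the tube's axis, z up. Round foot 129 mm in diameter, 12 high; black tube with a vertical bore of 16 mm diameter, open at the top, floor at 20 mm height. With the red ring level the mast's lower end is 35 mm above the desk, and only a grip or the closed cam carries it there.
- collar (a point): Centre of the black collar's flat top rim (28 mm diameter), on the bore's axis, 115 mm above the desk: the red ring must be level with it.
- cam_lever (a joint): Red cam lever's angle about a vertical axis at the collar: 0 open, 1.134 closed on its stop; closes clockwise from above. At value q it points 2.618 - q rad counter-clockwise of the stand's x axis. Stays where left (0.1 N m friction); beyond 0.7 it stiffens, to about 0.25 N m, as a sprung pad clamps the mast. A 6 mm thick arm below the rim reaches 57 mm from the bore's axis.
- lever_fin (a point): Top of the lever's upright fin, 156 mm high (41 above the collar), 6 mm thick, 18 to 35 mm from the bore's axis. A finger gripping the mast pushes it when the gripper turns clockwise about the mast: begin with the finger line 62 degrees or more counter-clockwise of the lever; a 22 mm wide finger touches at about 47 degrees.
- mug: White mug, bystander.
- notes: Yellow block of sticky notes, bystander.
- stapler: Blue stapler, bystander.
- pouch: Black spectacle case, bystander.
- green_bottle: Small green bottle, bystander.
Things that resemble listed ones, but are neither listed nor needed, are in the scene too. What is shaped like the stand but purple is not meant.

How it is judged:
By the outcome, as a careful person would: the job done as asked, in the order asked, and still so for the second after the job is handed in, while the arm keeps its last pose, push and grip.
It also fails if it takes over 58 s, if anything falls off the work surface, if the arm or the gripper's body presses on something with over 40 N, if the wrist force passes 120 N, or if a joint passes its speed limit or range.

## Working session

There is one attempt and no reset: what is moved stays moved. The work goes in short steps, Python scripts to look and compute and a tool call to move; the robot and the scene stay as the last step left them, time stands still between calls to the robot, and variables do not carry over. Pictures are saved under pics/ and viewed, and the job is handed in when it is done.

Besides the shell and the picture viewer there is one more tool, called after "Request:" as a command line: name --argument value ..., lists and objects as JSON in quotes. move_arm: Moves the arm, as the interface text tells. Its arguments: {"type":"object","properties":{"commands":{"type":"array","items":{"type":"object","properties":{"jaw":{"type":"number"},"travel":{"type":"array","items":{"type":"number"}},"turn":{"type":"number"}}}},"grip_force":{"type":"number"}},"required":["commands"]}

```bash
mkdir -p pics; ls
cat > h.py <<'E'
import numpy as np, cv2, json
from workcell import env
def cap(n):
    c=env.capture(n); return c
def pix2w(c,u,v,z=None):
    K=np.array(c["camera_matrix"]);k1=float(c["k1"])
    d=np.array([(u-K[0,2])/K[0,0],(v-K[1,2])/K[1,1]]); s=d.copy()
    for _ in range(30): s=d/(1+k1*(s@s))
    V=np.array(c["view"]);R=V[:3,:3];t=V[:3,3]
    ray=R.T@np.array([s[0],-s[1],-1.0]);o=-R.T@t
    if z is None:
        D=c["z_map"][int(round(v)),int(round(u))]
        return o+ray*D
    return o+ray*(z-o[2])/ray[2]
def w2pix(c,p):
    K=np.array(c["camera_matrix"]);k1=float(c["k1"]);V=np.array(c["view"])
    q=V[:3,:3]@np.array(p)+V[:3,3]; s=np.array([q[0],-q[1]])/-q[2]
    s=s*(1+k1*(s@s)); return K[0,0]*s[0]+K[0,2],K[1,1]*s[1]+K[1,2]
E
python3 - <<'E'
from h import *
for n in("side","top"):
    c=cap(n); cv2.imwrite(f"pics/{n}0.png",c["pixels"]); V=np.array(c["view"]); print(n,-V[:3,:3].T@V[:3,3],c["k1"],np.round(c["camera_matrix"],1).tolist(),np.round(V,3).tolist())
s=env.read_state()
print(s)
E
```

```text
pics
side [ 0.64295519 -0.70782092  0.85568553] 0.042805596409594235 [[482.9, 0.0, 314.2], [0.0, 482.9, 242.2], [0.0, 0.0, 1.0]] [[0.999, 0.039, -0.012, -0.604], [-0.018, 0.688, 0.726, -0.123], [0.037, -0.725, 0.688, -1.125], [0.0, 0.0, 0.0, 1.0]]
top [0.18947789 0.1092168  1.56367098] -0.023475096285686056 [[597.7, 0.0, 328.5], [0.0, 597.7, 239.9], [0.0, 0.0, 1.0]] [[-0.075, -0.997, -0.004, 0.13], [0.959, -0.074, 0.275, -0.603], [-0.274, 0.017, 0.962, -1.453], [0.0, 0.0, 0.0, 1.0]]
{'t': 0.1, 'joint_pos': array([-5.93248231e+01,  1.46480922e+01,  6.13927591e+00, -2.27019450e-02,
       -8.15837444e+01, -1.63066513e+01]), 'joint_velocities': array([ 0.04565897, -0.17759719,  0.1020891 ,  0.06280712, -0.08601622,
       -0.05532382]), 'tau': array([-1.05788065e-03, -3.87602770e+01,  2.38473487e+01,  5.37777677e+00,
       -3.79249163e-03, -8.26493732e-06]), 'tool_pos': array([ 0.1364136 , -0.53231949,  0.20461284]), 'tool_rot': array([  2.6720785 ,  89.90475453, 107.03726325]), 'contact_force': array([-0.1594542 ,  0.14129525,  0.97409822]), 'torque': array([ 0.03040643,  0.02243478, -0.01167375]), 'width': 0.08576795704419199}
```

View pics/side0.png

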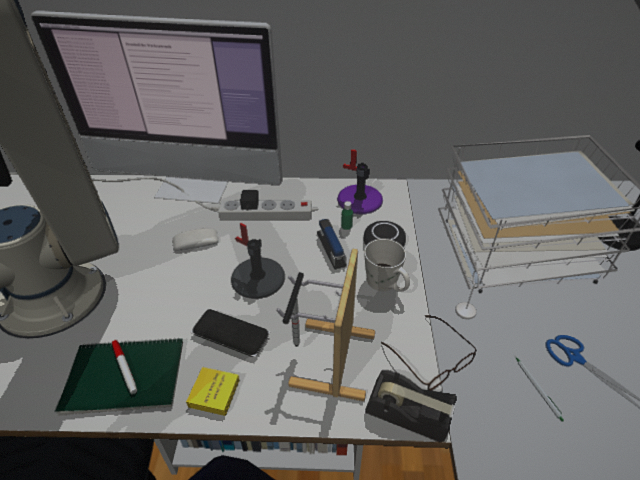

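View pics/top0.png

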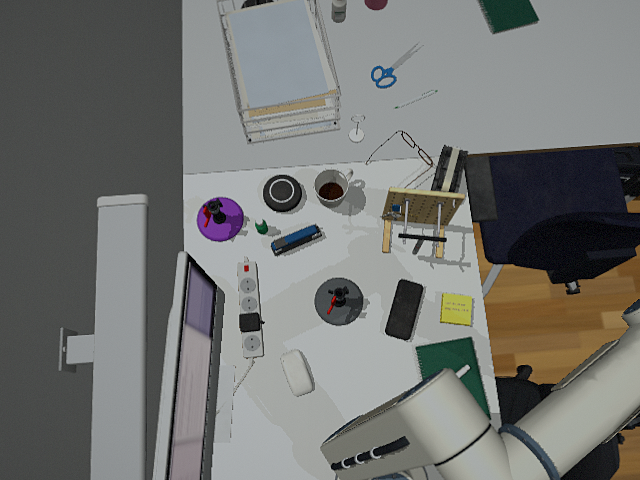

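The side view shows the black stand at about (257,275), the pegboard at about (345,320) and the mast at about (294,305). In the top view the stand is near (340,300) and the crossbar near (422,238). I'll enlarge these areas.

Run:
```python
from h import *
def crop(c,x,y,w,h,f,name):
    im=cv2.resize(c["pixels"][y:y+h,x:x+w],None,fx=f,fy=f,interpolation=cv2.INTER_CUBIC); cv2.imwrite("pics/"+name,im)
    return im
t=cap("top");s=cap("side")
a=crop(t,300,180,180,150,4,"tc.png"); b=crop(s,210,215,160,150,4,"sc.png")
```

```text
(no output)
```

View pics/tc.png

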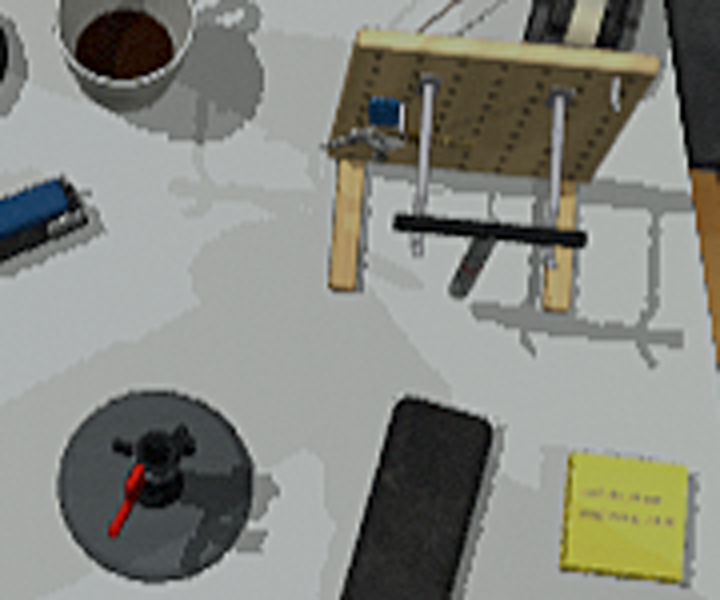

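View pics/sc.png

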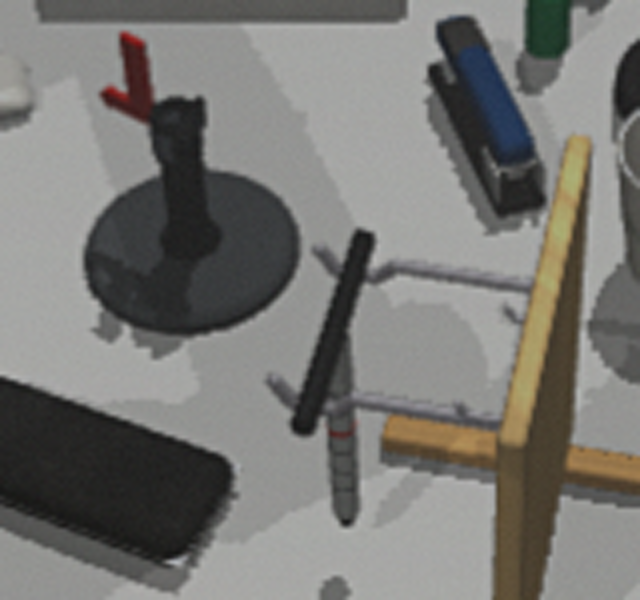

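Run:
```python
from h import *
np.set_printoptions(precision=4,suppress=True)
t=cap("top");s=cap("side")
def T(u,v,z=None): return pix2w(t,300+u/4,180+v/4,z)
def S(u,v,z=None): return pix2w(s,210+u/4,215+v/4,z)
print("bar top",T(395,221,.18),T(586,239,.18), np.linalg.norm(T(395,221,.18)-T(586,239,.18)))
print("bar side",S(364,234,.18),S(303,428,.18))
print("bar depth top",T(420,224),T(560,237)," side",S(345,290),S(312,395))
print("mast bottom side",S(345,520,.03))
print("collar top",T(158,447,.115),"side",S(178,103,.115))
print("foot center",T(156,485,.012),"side",S(193,250,.012))
print("lever tip top",T(112,531,.108)," fin top", T(137,475,.156)," side tip",S(105,95,.108), "fin",S(132,36,.156))
# foot contour by depth/height, top
def heights(c):
    D=c["z_map"];K=np.array(c["camera_matrix"]);k1=float(c["k1"])
    v,u=np.mgrid[0:480,0:640];d=np.stack([(u-K[0,2])/K[0,0],(v-K[1,2])/K[1,1]],-1);q=d.copy()
    for _ in range(20): q=d/(1+k1*(q**2).sum(-1,keepdims=True))
    V=np.array(c["view"]);R=V[:3,:3];tt=V[:3,3]
    cam=np.stack([q[...,0]*D,-q[...,1]*D,-D],-1)
    return (cam-tt)@R, D>0
for n,c in(("top",t),("side",s)):
    W,m=heights(c)
    f=m&(np.abs(W[...,2]-.012)<.004)&(np.linalg.norm(W[...,:2]-T(156,485,.012)[:2],axis=-1)<.075)&(c["pixels"].max(-1)<110)
    P=W[f][:,:2]; (x,y),r=cv2.minEnclosingCircle(P.astype(np.float32)); print(n,"foot",x,y,r,len(P),"z",W[f][:,2].mean())
    g=m&(W[...,2]>.06)&(np.linalg.norm(W[...,:2]-T(156,485,.012)[:2],axis=-1)<.075)
    P=W[g]; hi=P[np.abs(P[:,2]-.115)<.004]; print("rim",hi.mean(0),len(hi))
    red=g&(c["pixels"][...,2]>120)&(c["pixels"][...,1]<60); print("red",W[red][np.argsort(W[red][:,2])][::6])
```

```text
bar top [ 0.5828 -0.0845  0.18  ] [ 0.5628 -0.1979  0.18  ] 0.11522052058007358
bar side [ 0.5849 -0.0826  0.18  ] [ 0.5652 -0.1975  0.18  ]
bar depth top [ 0.58   -0.0994  0.1793] [ 0.5644 -0.1818  0.183 ]  side [ 0.5788 -0.1237  0.1864] [ 0.5684 -0.1845  0.1865]
mast bottom side [ 0.574 -0.141  0.03 ]
collar top [0.4684 0.0673 0.115 ] side [0.4691 0.0744 0.115 ]
foot center [0.4631 0.0677 0.012 ] side [0.4702 0.0572 0.012 ]
lever tip top [0.4198 0.0994 0.108 ]  fin top [0.4446 0.0823 0.156 ]  side tip [0.4251 0.0873 0.108 ] fin [0.4465 0.084  0.156 ]
top foot 0.4643421769142151 0.0691792219877243 0.06409285217523575 1092 z 0.012004217211937201
rim [0.4673 0.0663 0.115 ] 73
red [[0.4231 0.0992 0.0992]
 [0.4293 0.0962 0.1056]
 [0.4361 0.0907 0.1067]
 [0.433  0.091  0.1105]
 [0.4507 0.0825 0.159 ]
 [0.4435 0.0878 0.1605]]
side foot 0.4671846032142639 0.0644550621509552 0.06305718421936035 1226 z 0.0110462237513051
rim [0.4656 0.0649 0.1142] 113
red [[0.4269 0.0981 0.1035]
 [0.4447 0.0825 0.1573]]
```

Request:
move_arm --commands '[{"jaw":-1,"travel":[-0.6,0,0],"turn":-0.14},{"jaw":-1,"travel":[-0.6,0,0],"turn":-0.14},{"jaw":-1,"travel":[-0.6,0,0],"turn":-0.14},{"jaw":-1,"travel":[-0.6,0,0],"turn":-0.14},{"jaw":-1,"travel":[-0.6,0,0],"turn":-0.14},{"jaw":-1,"travel":[-0.6,0,0],"turn":-0.14},{"jaw":-1,"travel":[-0.6,0,0],"turn":-0.14},{"jaw":-1,"travel":[-0.6,0,0],"turn":-0.14}]' --grip_force 40

```text
t: 1.1
tool_pos: [0.1363, -0.5315, 0.2528]
tool_rot: [-64.6, 89.7, 106.4]
contact_force: [0.3, 0.2, -1.0]
width: 0.0854
```

```bash
cat >> h.py <<'E'
from scipy.spatial.transform import Rotation as Ro
np.set_printoptions(precision=4,suppress=True)
def st(target=None):
    s=env.read_state(); R=Ro.from_euler('xyz',s['tool_rot'],degrees=True).as_matrix()
    p=np.array(s['tool_pos']); th=np.degrees(np.arctan2(R[1,2],R[0,2]))
    print("t",round(s['t'],2),"p",p,"theta",round(th,2),"x-axis",R[:,0],"w",round(s['width'],4),"F",s['contact_force'],"M",s['torque'],"j",s['joint_pos'])
    if target is not None: print("travel cm",100*R.T@(np.array(target)-p))
    return s,R
E
python3 -c "
from h import *
st((.574,-.141,.25))"
```

```text
t 1.1 p [ 0.1363 -0.5315  0.2528] theta 171.01 x-axis [-0.0015  0.005  -1.    ] w 0.0854 F [ 0.3041  0.247  -1.0212] M [ 0.0091  0.0263 -0.0167] j [-59.3292  14.2244  12.5207  -0.0732 -88.584   50.3435]
travel cm [  0.4128 -45.4031 -37.1382]
```

Request:
move_arm --commands '[{"jaw":-1,"travel":[0,-2.5,-2]},{"jaw":-1,"travel":[0,-2.5,-2]},{"jaw":-1,"travel":[0,-2.5,-2]},{"jaw":-1,"travel":[0,-2.5,-2]},{"jaw":-1,"travel":[0,-2.5,-2]},{"jaw":-1,"travel":[0,-2.5,-2]},{"jaw":-1,"travel":[0,-2.5,-2]},{"jaw":-1,"travel":[0,-2.5,-2]},{"jaw":-1,"travel":[0,-2.5,-2]},{"jaw":-1,"travel":[0,-2.5,-2]},{"jaw":-1,"travel":[0,-2.5,-2]},{"jaw":-1,"travel":[0,-2.5,-2]},{"jaw":-1,"travel":[0,-2.5,-2]},{"jaw":-1,"travel":[0,-2.5,-2]},{"jaw":-1,"travel":[0,-2.5,-2]},{"jaw":-1,"travel":[0,-2.5,-2]}]'

```text
invalid input at $.commands[0]: expected keys jaw, travel, turn
```

```bash
python3 -c "
from h import *
st((.574,-.141,.25))"
```

```text
t 1.1 p [ 0.1363 -0.5315  0.2528] theta 171.01 x-axis [-0.0015  0.005  -1.    ] w 0.0854 F [ 0.3041  0.247  -1.0212] M [ 0.0091  0.0263 -0.0167] j [-59.3292  14.2244  12.5207  -0.0732 -88.584   50.3435]
travel cm [  0.4128 -45.4031 -37.1382]
```

Request:
move_arm --commands '[{"jaw":-1,"travel":[0,-2.5,-2],"turn":0},{"jaw":-1,"travel":[0,-2.5,-2],"turn":0},{"jaw":-1,"travel":[0,-2.5,-2],"turn":0},{"jaw":-1,"travel":[0,-2.5,-2],"turn":0},{"jaw":-1,"travel":[0,-2.5,-2],"turn":0},{"jaw":-1,"travel":[0,-2.5,-2],"turn":0},{"jaw":-1,"travel":[0,-2.5,-2],"turn":0},{"jaw":-1,"travel":[0,-2.5,-2],"turn":0},{"jaw":-1,"travel":[0,-2.5,-2],"turn":0},{"jaw":-1,"travel":[0,-2.5,-2],"turn":0},{"jaw":-1,"travel":[0,-2.5,-2],"turn":0},{"jaw":-1,"travel":[0,-2.5,-2],"turn":0},{"jaw":-1,"travel":[0,-2.5,-2],"turn":0},{"jaw":-1,"travel":[0,-2.5,-2],"turn":0},{"jaw":-1,"travel":[0,-2.5,-2],"turn":0},{"jaw":-1,"travel":[0,-2.5,-2],"turn":0}]'

```text
t: 2.7
tool_pos: [0.5249, -0.1726, 0.2543]
tool_rot: [-76.7, 89.7, 94.3]
contact_force: [0.8, -0.4, 0.4]
width: 0.0858
```

```bash
python3 -c "
from h import *
st((.574,-.141,.25))"
```

```text
t 2.7 p [ 0.5249 -0.1726  0.2543] theta 171.0 x-axis [-0.0003  0.0045 -1.    ] w 0.0858 F [ 0.7789 -0.3885  0.3693] M [-0.0772 -0.0427  0.0263] j [ -2.166   14.519   13.1943  -0.2578 -88.7047  -6.8279]
travel cm [ 0.4441 -3.8891 -4.3585]
```

Request:
move_arm --commands '[{"jaw":-1,"travel":[0,-1.3,-1.45],"turn":0.005},{"jaw":-1,"travel":[0,-1.3,-1.45],"turn":0.005},{"jaw":-1,"travel":[0,-1.3,-1.45],"turn":0.005},{"jaw":-1,"travel":[0,0,0],"turn":0},{"jaw":-1,"travel":[0,0,0],"turn":0}]'

```text
t: 3.2
tool_pos: [0.578, -0.1359, 0.2522]
tool_rot: [-47.7, 89.6, 122.6]
contact_force: [-0.4, -0.2, 0.6]
width: 0.0851
```

```bash
python3 -c "
from h import *
st((.574,-.141,.145))
for n in('side','top'):
    c=cap(n); u,v=w2pix(c,(.574,-.141,.18)); x,y=int(u)-80,int(v)-75
    cv2.imwrite(f'pics/{n}1.png',cv2.resize(c['pixels'][y:y+150,x:x+160],None,fx=4,fy=4)); print(x,y)
"
```

```text
t 3.2 p [ 0.578  -0.1359  0.2522] theta 170.4 x-axis [-0.0035  0.0054 -1.    ] w 0.0851 F [-0.4229 -0.1724  0.575 ] M [-0.0118  0.0134  0.0456] j [  1.6239  19.5647  19.8741  -0.3149 -90.4988 -11.231 ]
travel cm [10.7145  0.6158  0.2606]
213 221
342 162
```

View pics/side1.png

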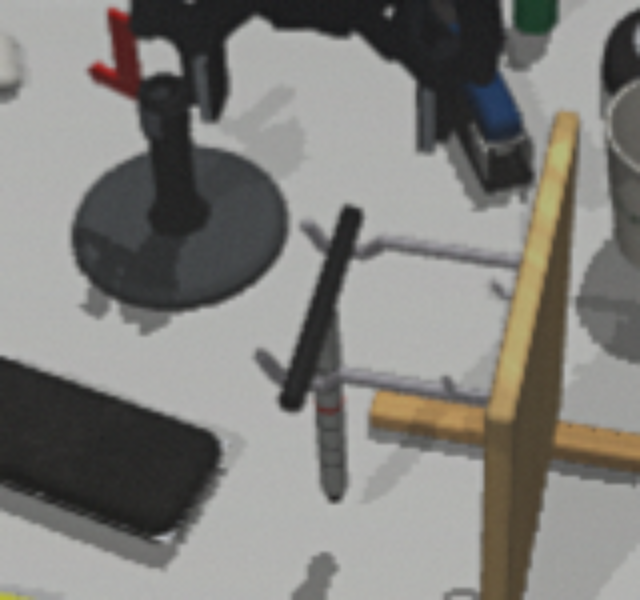

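View pics/top1.png

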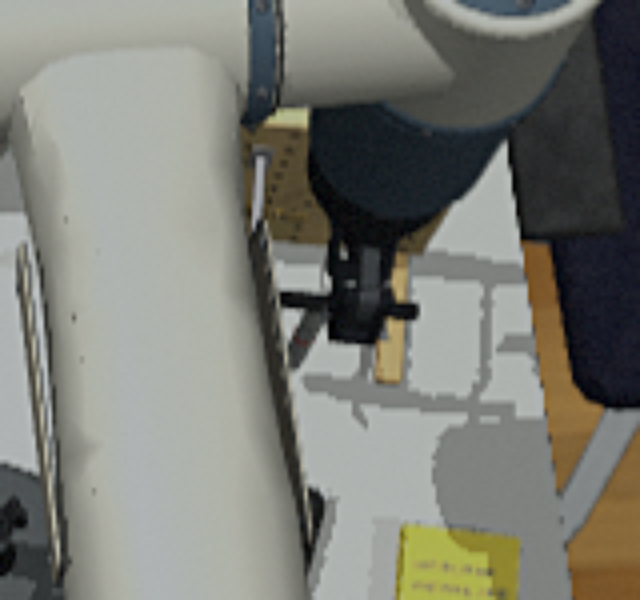

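The side crop shows the open fingers straddling the crossbar from above, at about (210,90) and (430,130). I'll descend.

Request:
move_arm --commands '[{"jaw":-1,"travel":[0,0.6,0.25],"turn":0},{"jaw":-1,"travel":[1.3,0,0],"turn":0},{"jaw":-1,"travel":[1.3,0,0],"turn":0},{"jaw":-1,"travel":[1.3,0,0],"turn":0},{"jaw":-1,"travel":[1.3,0,0],"turn":0},{"jaw":-1,"travel":[1.3,0,0],"turn":0},{"jaw":-1,"travel":[1.3,0,0],"turn":0},{"jaw":-1,"travel":[1.3,0,0],"turn":0},{"jaw":-1,"travel":[0.6,0,0],"turn":0},{"jaw":-1,"travel":[0,0,0],"turn":0}]'

```text
t: 4.3
tool_pos: [0.568, -0.1499, 0.1572]
tool_rot: [-128.6, 89.7, 41.4]
contact_force: [0.4, 0.3, -0.4]
width: 0.0857
```

```bash
python3 -c "
from h import *
st((.574,-.141,.145))
for n in('side',):
    c=cap(n); u,v=w2pix(c,(.574,-.141,.18)); x,y=int(u)-80,int(v)-75
    cv2.imwrite(f'pics/{n}2.png',cv2.resize(c['pixels'][y:y+150,x:x+160],None,fx=4,fy=4)); print(x,y)
"
```

```text
t 4.3 p [ 0.568  -0.1499  0.1572] theta 169.92 x-axis [ 0.0043  0.0038 -1.    ] w 0.0857 F [ 0.4466  0.3478 -0.3507] M [0.0203 0.0057 0.0658] j [  0.305   19.7203   6.3608  -0.2212 -76.3939 -10.3298]
travel cm [ 1.2238 -0.978  -0.431 ]
213 221
```

View pics/side2.png

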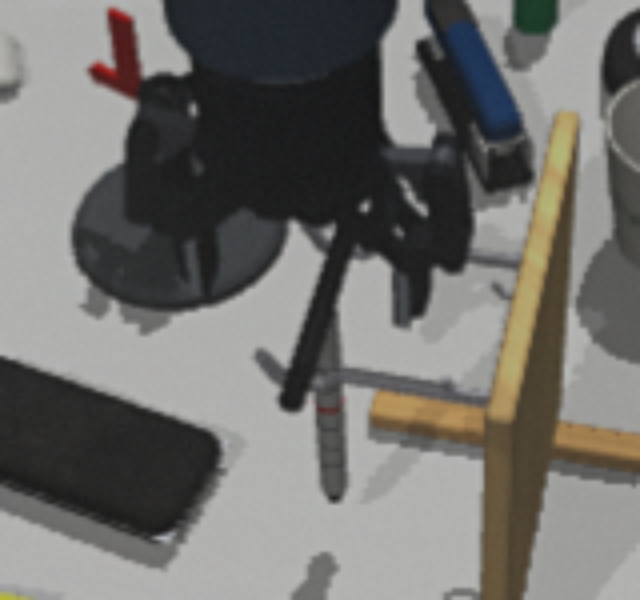

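Request:
move_arm --commands '[{"jaw":-1,"travel":[0.4,-0.5,-0.2],"turn":0},{"jaw":-1,"travel":[0.4,-0.4,-0.2],"turn":0},{"jaw":-1,"travel":[0,0,0],"turn":0},{"jaw":-1,"travel":[0,0,0],"turn":0}]'

```text
t: 4.75
tool_pos: [0.5754, -0.1414, 0.1515]
tool_rot: [-151.4, 89.5, 18.5]
contact_force: [0.0, 0.2, -1.0]
width: 0.0848
```

```bash
python3 -c "
from h import *
st((.574,-.141,.145))
cap('side');st((.574,-.141,.145))
cap('side');st((.574,-.141,.145))
"
```

```text
t 4.75 p [ 0.5754 -0.1414  0.1515] theta 169.93 x-axis [ 0.009  0.003 -1.   ] w 0.0848 F [ 0.0407  0.1683 -0.96  ] M [0.0075 0.0107 0.0279] j [  1.1848  20.2321   6.2428  -0.1675 -75.4922 -11.2138]
travel cm [ 0.6451 -0.0147  0.1541]
t 4.8 p [ 0.5754 -0.1414  0.1514] theta 169.93 x-axis [ 0.0089  0.0031 -1.    ] w 0.0853 F [-0.3951  0.1026 -0.1107] M [-0.0478  0.0109  0.0423] j [  1.1831  20.2338   6.2391  -0.1726 -75.4913 -11.2137]
travel cm [ 0.6396 -0.0137  0.1504]
t 4.85 p [ 0.5753 -0.1415  0.1514] theta 169.92 x-axis [ 0.0089  0.0031 -1.    ] w 0.0851 F [ 0.24    0.0099 -0.2152] M [0.0008 0.0334 0.0014] j [  1.1715  20.2283   6.2325  -0.1745 -75.492  -11.212 ]
travel cm [ 0.6401 -0.0256  0.1433]
```

Request:
move_arm --commands '[{"jaw":-1,"travel":[0.6,0,0.1],"turn":0},{"jaw":-1,"travel":[0,0,0],"turn":0}]' --grip_force 60

```text
t: 5.05
tool_pos: [0.5743, -0.1413, 0.145]
tool_rot: [-150.2, 89.5, 19.7]
contact_force: [0.4, 0.6, -0.9]
width: 0.0852
```

```bash
python3 -c "
from h import *
st((.574,-.141,.145))
for n in('side',):
    c=cap(n); u,v=w2pix(c,(.574,-.141,.18)); x,y=int(u)-80,int(v)-75
    cv2.imwrite(f'pics/{n}3.png',cv2.resize(c['pixels'][y:y+150,x:x+160],None,fx=4,fy=4)); print(x,y)
"
```

```text
t 5.05 p [ 0.5743 -0.1413  0.145 ] theta 169.92 x-axis [ 0.009   0.0032 -1.    ] w 0.0852 F [ 0.4306  0.596  -0.8694] M [ 0.003   0.073  -0.0299] j [  1.1957  20.2876   5.3769  -0.1808 -74.5698 -11.2306]
travel cm [ 0.0011 -0.0206  0.0356]
213 221
```

View pics/side3.png

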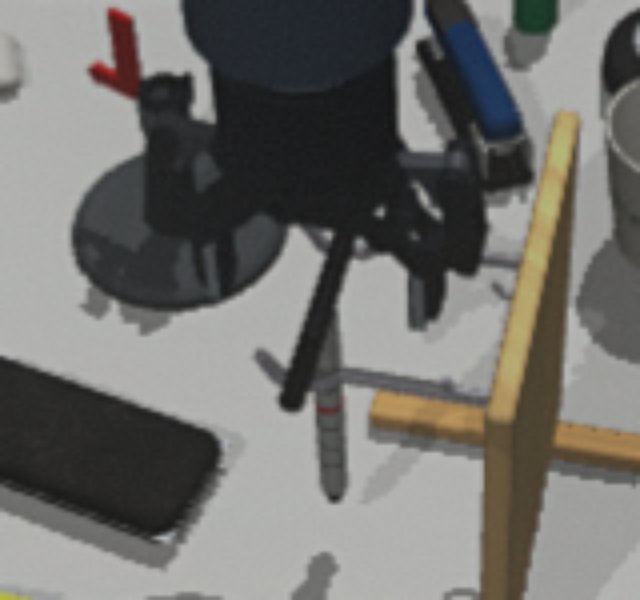

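The side crop shows the fingers on both sides of the tube, at about (210,270) and (420,300), below the crossbar. I'll close the jaws.

Request:
move_arm --commands '[{"jaw":1,"travel":[0,0,0],"turn":0},{"jaw":1,"travel":[0,0,0],"turn":0},{"jaw":1,"travel":[0,0,0],"turn":0},{"jaw":1,"travel":[0,0,0],"turn":0},{"jaw":1,"travel":[0,0,0],"turn":0},{"jaw":1,"travel":[0,0,0],"turn":0},{"jaw":1,"travel":[0,0,0],"turn":0},{"jaw":1,"travel":[0,0,0],"turn":0}]'

```text
t: 5.9
tool_pos: [0.575, -0.1417, 0.1462]
tool_rot: [-157.4, 89.3, 12.5]
contact_force: [-0.2, -0.0, -1.2]
width: 0.0103
```

```bash
python3 -c "
from h import *
st()
c=cap('side');cv2.imwrite('pics/side4.png',cv2.resize(c['pixels'][221:371,213:373],None,fx=4,fy=4))
"
```

```text
t 5.9 p [ 0.575  -0.1417  0.1462] theta 169.91 x-axis [ 0.0111  0.0025 -0.9999] w 0.0103 F [-0.2331 -0.005  -1.1583] M [-0.0295  0.0276  0.0162] j [  1.1776  20.2476   5.4787  -0.1335 -74.5913 -11.2288]
```

View pics/side4.png

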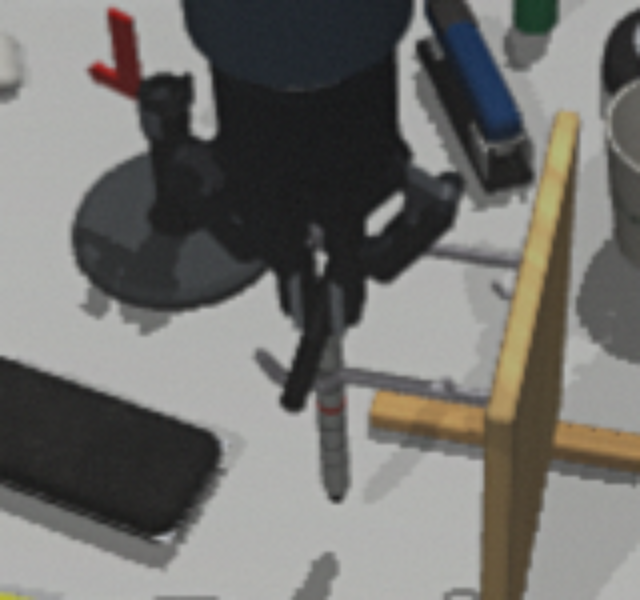

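Request:
move_arm --commands '[{"jaw":1,"travel":[0,0,0],"turn":0},{"jaw":1,"travel":[-0.5,0,0],"turn":0},{"jaw":1,"travel":[0,0,0],"turn":0}]'

```text
t: 6.25
tool_pos: [0.5745, -0.1416, 0.151]
tool_rot: [-153.6, 89.4, 16.3]
contact_force: [0.5, 0.1, -1.3]
width: 0.0101
```

```bash
python3 -c "
from h import *
st()
c=cap('side');cv2.imwrite('pics/side5.png',cv2.resize(c['pixels'][221:371,213:373],None,fx=4,fy=4))
"
```

```text
t 6.25 p [ 0.5745 -0.1416  0.151 ] theta 169.91 x-axis [ 0.0096  0.0028 -0.9999] w 0.0101 F [ 0.5369  0.0785 -1.3283] M [-0.0187  0.0074 -0.0119] j [  1.1777  20.1194   6.0003  -0.1544 -75.3275 -11.227 ]
```

View pics/side5.png

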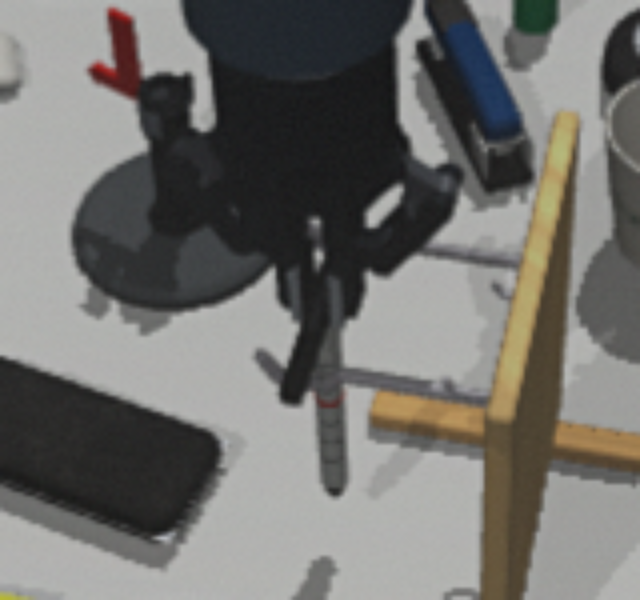

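Request:
move_arm --commands '[{"jaw":1,"travel":[-1.5,0,0],"turn":0},{"jaw":1,"travel":[-1.5,0,0],"turn":0},{"jaw":1,"travel":[-1.5,0,0],"turn":0},{"jaw":1,"travel":[-1,0,0.5],"turn":0},{"jaw":1,"travel":[-1,0,1.5],"turn":0},{"jaw":1,"travel":[-1,0,1.5],"turn":0},{"jaw":1,"travel":[-1,0,1.5],"turn":0},{"jaw":1,"travel":[-1,0,1.5],"turn":0},{"jaw":1,"travel":[-1,0,1],"turn":-0.05},{"jaw":1,"travel":[0,0,0],"turn":-0.05},{"jaw":1,"travel":[0,0,0],"turn":-0.1},{"jaw":1,"travel":[0,0,0],"turn":-0.1},{"jaw":1,"travel":[0,0,0],"turn":-0.1},{"jaw":1,"travel":[0,0,0],"turn":-0.1},{"jaw":1,"travel":[0,0,0],"turn":-0.1},{"jaw":1,"travel":[0,0,0],"turn":-0.1}]'

```text
t: 7.9
tool_pos: [0.4891, -0.1258, 0.2553]
tool_rot: [-115.8, 89.5, 95.8]
contact_force: [-0.1, 0.2, -1.3]
width: 0.0104
```

```bash
python3 -c "
from h import *
st((.466,.067,.26))
c=cap('side');cv2.imwrite('pics/side6.png',c['pixels'])
"
```

```text
t 7.9 p [ 0.4891 -0.1258  0.2553] theta -148.49 x-axis [-0.0009  0.0088 -1.    ] w 0.0104 F [-0.0919  0.1743 -1.3338] M [-0.0459  0.0172  0.0548] j [  2.9706   9.0348   6.4896  -0.504  -87.4794  28.5634]
travel cm [ -0.2992 -17.649   -8.1075]
```

View pics/side6.png

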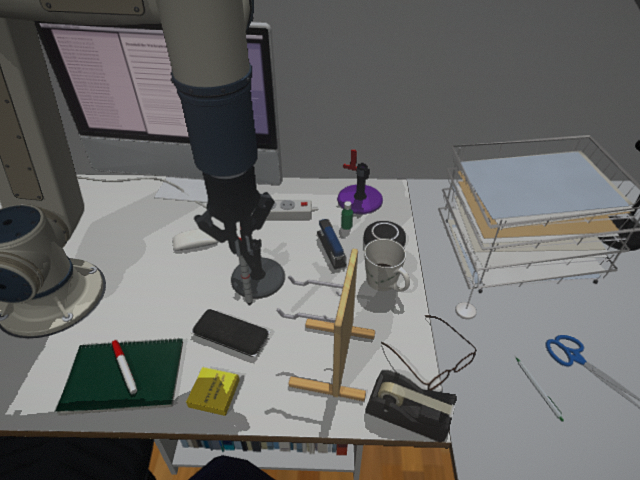

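The mast is off its hooks. The side picture shows it hanging from the gripper at about (247,285). Next I'll move it over the stand.

Request:
move_arm --commands '[{"jaw":1,"travel":[0,-1.9,-0.9],"turn":0},{"jaw":1,"travel":[0,-1.9,-0.9],"turn":0},{"jaw":1,"travel":[0,-1.9,-0.9],"turn":0},{"jaw":1,"travel":[0,-1.9,-0.9],"turn":0},{"jaw":1,"travel":[0,-1.9,-0.9],"turn":0},{"jaw":1,"travel":[0,-1.9,-0.9],"turn":0},{"jaw":1,"travel":[0,-1.9,-0.9],"turn":0},{"jaw":1,"travel":[0,-1.9,-0.9],"turn":0},{"jaw":1,"travel":[0,-0.8,-0.3],"turn":0},{"jaw":1,"travel":[0,0,0],"turn":0},{"jaw":1,"travel":[0,0,0],"turn":0}]'

```text
t: 9.05
tool_pos: [0.4646, 0.0556, 0.2551]
tool_rot: [-92.0, 89.3, 118.5]
contact_force: [0.6, -0.0, -1.6]
width: 0.0103
```

```bash
python3 -c "
from h import *
st((.466,.067,.26))
for n in('side','top'):
    c=cap(n); u,v=w2pix(c,(.466,.067,.16)); x,y=int(u)-60,int(v)-65
    cv2.imwrite(f'pics/{n}7.png',cv2.resize(c['pixels'][y:y+115,x:x+120],None,fx=5,fy=5,interpolation=cv2.INTER_CUBIC)); print(x,y)
"
```

```text
t 9.05 p [0.4646 0.0556 0.2551] theta -149.46 x-axis [-0.0054  0.01   -0.9999] w 0.0103 F [ 0.6014 -0.0452 -1.6106] M [-0.0533 -0.0342  0.0044] j [ 25.5254   4.7737   1.5842  -0.6511 -86.8447   5.049 ]
travel cm [-0.4826 -0.912  -0.7024]
190 162
279 224
```

View pics/side7.png

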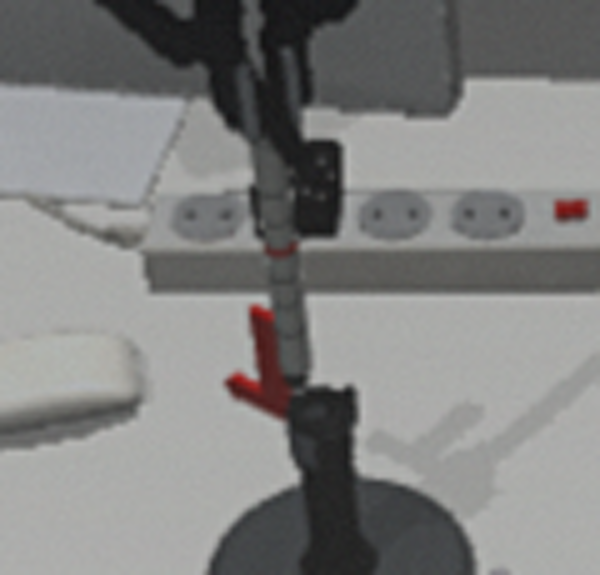

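View pics/top7.png

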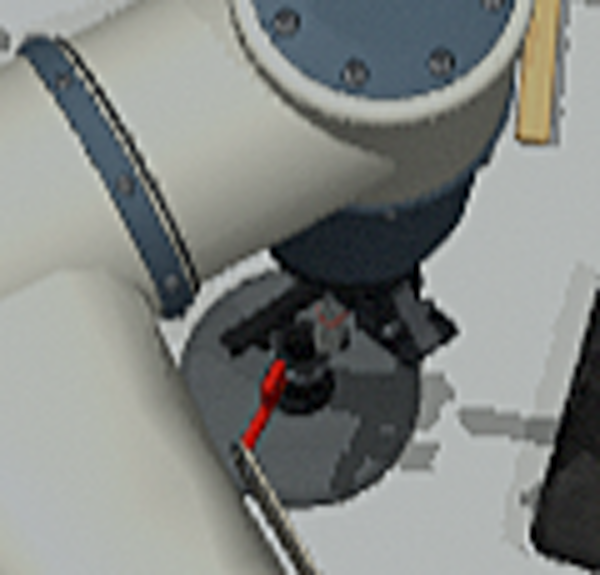

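```bash
python3 -c "
from h import *
im=[]
for n,(x,y) in(('side',(228,205)),('top',(320,265))):
    c=cap(n)
    im.append(cv2.resize(c['pixels'][y:y+50,x:x+40],None,fx=10,fy=10,interpolation=cv2.INTER_CUBIC))
cv2.imwrite('pics/z8.png',np.clip(np.hstack(im)*1.7,0,255).astype('uint8'))
st()
"
```

```text
t 9.25 p [0.4648 0.0553 0.2551] theta -149.51 x-axis [-0.0053  0.0101 -0.9999] w 0.0104 F [ 0.2359  0.4257 -1.4497] M [-0.0168 -0.0065  0.0065] j [ 25.4713   4.7896   1.6066  -0.6535 -86.8445   5.0584]
```

View pics/z8.png

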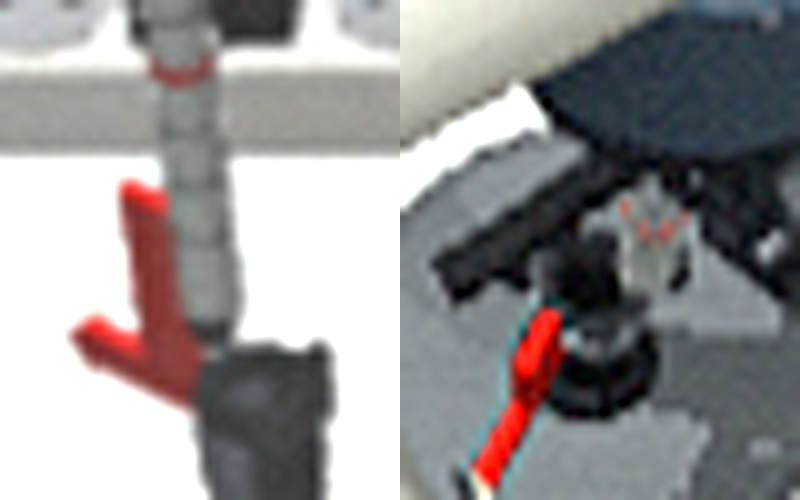

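```bash
cat > foot.py <<'E'
from h import *
from scipy.optimize import least_squares
for n in('top','side'):
    c=cap(n); im=cv2.imread(f'pics/{n}0.png').max(-1).astype(float)
    # predict outline at many angles; search radial edge
    c0=np.array([.466,.067]);pts=[]
    for a in np.radians(np.arange(0,360,4)):
        rs=np.arange(.052,.078,.0005); d=np.array([np.cos(a),np.sin(a)])
        z=.012
        P=np.array([w2pix(c,(*(c0+r*d),z)) for r in rs]).astype(np.float32)
        val=cv2.remap(im.astype(np.float32),P[:,0][None],P[:,1][None],cv2.INTER_LINEAR)[0]
        # strongest dark->bright; 
        g=np.gradient(cv2.GaussianBlur(val[None],(7,1),1.5)[0]); i=g.argmax()
        if g[i]>2 and 2<i<len(rs)-3: pts.append(c0+rs[i]*d)
    pts=np.array(pts)
    f=lambda p: np.hypot(*(pts-p[:2]).T)-p[2]
    r=least_squares(f,[*c0,.0645],loss='soft_l1',f_scale=.001); print(n,r.x,len(pts),np.abs(f(r.x)).mean())
    f2=lambda p: np.hypot(*(pts-p[:2]).T)-.0645
    print(least_squares(f2,c0,loss='soft_l1',f_scale=.001).x)
E
python3 foot.py
python3 - <<'E'
from h import *
im=[]
for n,(x,y) in(('side',(235,220)),('top',(320,270))):
    p=cv2.imread(f'pics/{n}0.png'); im.append(cv2.resize(p[y:y+50,x:x+40],None,fx=10,fy=10,interpolation=cv2.INTER_CUBIC))
cv2.imwrite('pics/z9.png',np.clip(np.hstack(im)*2.,0,255).astype('uint8'))
E
```

```text
top [0.4641 0.0691 0.064 ] 90 0.0005224997724186474
[0.4641 0.0691]
side [0.4685 0.0592 0.0649] 84 0.0008674941032612533
[0.4685 0.0592]
```

View pics/z9.png

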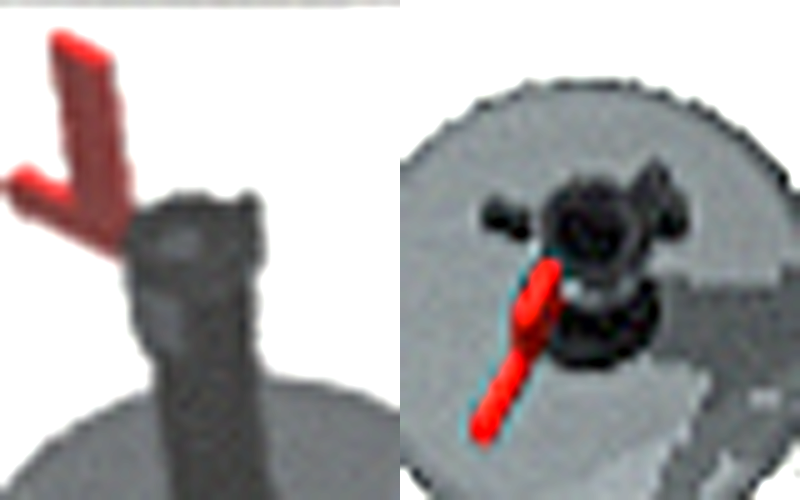

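Run:
```python
from h import *
t=cap("top");s=cap("side")
print("collar top",pix2w(t,338.75,292.35,.115),"side",pix2w(s,253.55,242.05,.115))
for p in((.466,.067),(.468,.066)):
  for n,c,o in(("s",s,(235,220)),("t",t,(320,270))):
    q=[ (np.array(w2pix(c,(p[0]+.014*np.cos(a),p[1]+.014*np.sin(a),.115)))-o)*10+4.5 for a in np.radians(range(0,360,45))]
    print(p,n,np.round(q).tolist(), [np.round((np.array(w2pix(c,(*p,.115)))-o)*10+4.5)])
# mast bottom
for z in(.139,.136): print("mast bottom side",z,pix2w(s,228+20.85,205+33.8,z))
```

```text
collar top [0.467  0.0693 0.115 ] side [0.4676 0.0701 0.115 ]
(0.466, 0.067) s [[244.0, 236.0], [231.0, 205.0], [189.0, 192.0], [143.0, 203.0], [119.0, 233.0], [131.0, 264.0], [173.0, 278.0], [220.0, 266.0]] [array([181., 235.])]
(0.466, 0.067) t [[197.0, 176.0], [158.0, 195.0], [145.0, 236.0], [165.0, 274.0], [206.0, 287.0], [245.0, 268.0], [258.0, 227.0], [238.0, 189.0]] [array([201., 231.])]
(0.468, 0.066) s [[252.0, 239.0], [239.0, 208.0], [198.0, 195.0], [151.0, 207.0], [127.0, 237.0], [139.0, 268.0], [181.0, 281.0], [228.0, 269.0]] [array([190., 238.])]
(0.468, 0.066) t [[200.0, 167.0], [162.0, 187.0], [148.0, 227.0], [168.0, 266.0], [209.0, 279.0], [248.0, 260.0], [262.0, 219.0], [242.0, 181.0]] [array([205., 223.])]
mast bottom side 0.139 [0.4617 0.0549 0.139 ]
mast bottom side 0.136 [0.4609 0.0581 0.136 ]
```

Request:
move_arm --commands '[{"jaw":1,"travel":[0,-0.4,-0.55],"turn":0},{"jaw":1,"travel":[0,-0.4,-0.55],"turn":0},{"jaw":1,"travel":[0,0,0],"turn":0}]'

```text
t: 9.75
tool_pos: [0.4708, 0.0689, 0.2552]
tool_rot: [-93.7, 89.3, 116.8]
contact_force: [0.2, 0.5, -1.9]
width: 0.0104
```

```bash
cat > look.py <<'E'
from h import *
import sys
im=[]
for n,(x,y) in(('side',(235,205)),('top',(320,265))):
    c=cap(n)
    im.append(cv2.resize(c['pixels'][y:y+50,x:x+40],None,fx=10,fy=10,interpolation=cv2.INTER_CUBIC))
cv2.imwrite(sys.argv[1],np.clip(np.hstack(im)*2,0,255).astype('uint8'))
st()
E
python3 look.py pics/z10.png
```

```text
t 9.85 p [0.4705 0.0684 0.2552] theta -149.53 x-axis [-0.0053  0.0101 -0.9999] w 0.01 F [ 0.1025 -0.6354 -1.1127] M [-0.06   -0.018   0.0528] j [ 26.6593   5.6362   2.5741  -0.6533 -86.9474   3.8497]
```

View pics/z10.png

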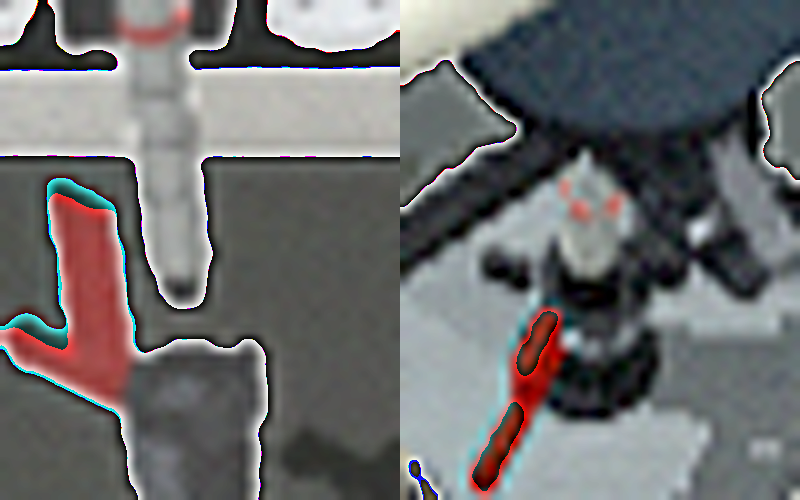

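```bash
sed -i 's/np.hstack(im)\*2,/np.hstack(im).astype(float)*2,/' look.py
python3 - <<'E'
from h import *
t=cap("top");s=cap("side")
for p in((.467,.0677,.139),(.467,.0677,.219),(.467,.0677,.115)):
  print(p,(np.array(w2pix(s,p))-(235,205))*10+4.5,(np.array(w2pix(t,p))-(320,265))*10+4.5+[400,0])
for z in(.139,.137): print(pix2w(s,235+17.85,205+28.05,z))
E
```

```text
(0.467, 0.0677, 0.139) [175.2365 303.2276] [599.6287 258.7593]
(0.467, 0.0677, 0.219) [136.34    20.3091] [604.3066 191.2545]
(0.467, 0.0677, 0.115) [186.0943 382.4412] [598.3208 277.6313]
[0.4679 0.0737 0.139 ]
[0.4674 0.0758 0.137 ]
```

```bash
python3 look.py pics/z11.png
```

```text
t 10.05 p [0.4704 0.068  0.2554] theta -149.56 x-axis [-0.0049  0.0102 -0.9999] w 0.0106 F [-0.178   0.0209 -2.3312] M [-0.0534  0.0242 -0.0165] j [ 26.623    5.5971   2.5556  -0.6503 -86.946    3.8516]
```

View pics/z11.png

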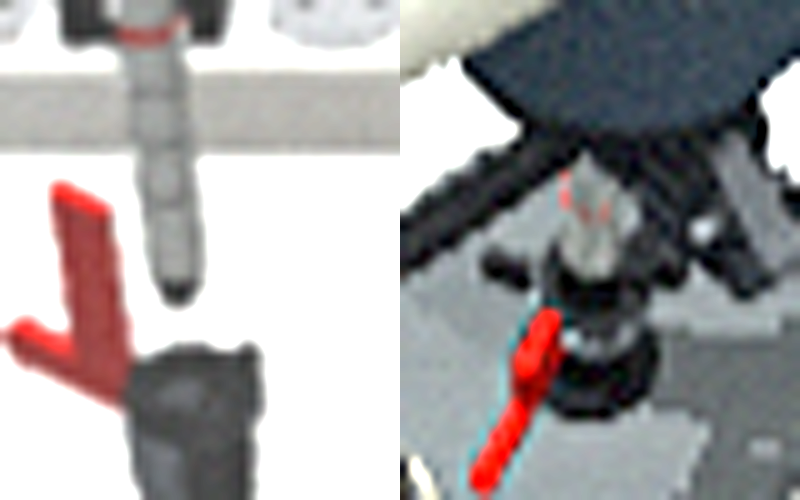

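The left (side) panel shows the mast tip at (179,293), right over the collar centre to within about 1 mm. I'll lower it carefully.

Request:
move_arm --commands '[{"jaw":1,"travel":[0.7,0,0],"turn":0},{"jaw":1,"travel":[0.7,0,0],"turn":0},{"jaw":1,"travel":[0.6,0,0],"turn":0},{"jaw":1,"travel":[0,0,0],"turn":0}]'

```text
t: 10.45
tool_pos: [0.4698, 0.0679, 0.2332]
tool_rot: [-91.2, 89.3, 119.2]
contact_force: [0.4, 0.9, -1.1]
width: 0.0102
```

```bash
python3 look.py pics/z12.png
```

```text
t 10.55 p [0.4703 0.068  0.2342] theta -149.58 x-axis [-0.0042  0.0104 -0.9999] w 0.0102 F [-0.0597  0.0504 -1.7801] M [-0.0533 -0.0176  0.0053] j [ 26.6293   5.7504  -0.3142  -0.6461 -83.8816   3.8587]
```

View pics/z12.png

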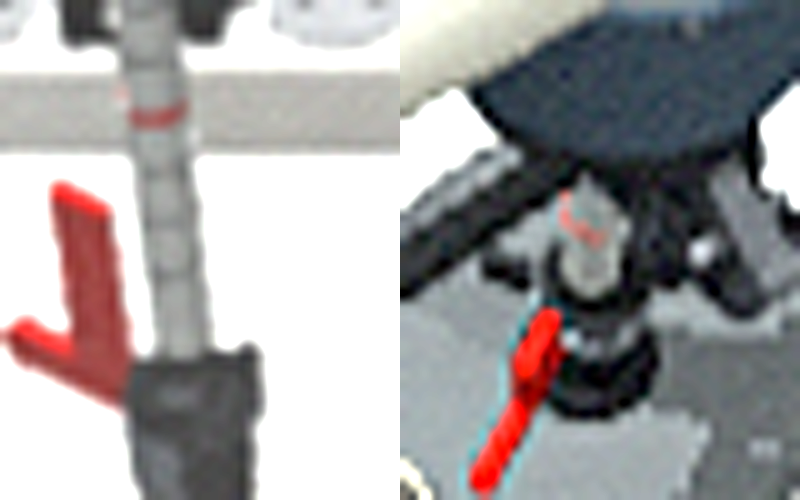

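Request:
move_arm --commands '[{"jaw":1,"travel":[0.5,0,0],"turn":0},{"jaw":1,"travel":[0.5,0,0],"turn":0},{"jaw":1,"travel":[0,0,0],"turn":0}]'

```text
t: 10.85
tool_pos: [0.4706, 0.0682, 0.2239]
tool_rot: [-104.2, 89.4, 106.2]
contact_force: [0.6, 0.1, -1.9]
width: 0.0105
```

```bash
python3 look.py pics/z13.png
```

```text
t 10.95 p [0.4709 0.0682 0.2245] theta -149.58 x-axis [-0.0022  0.0109 -0.9999] w 0.0105 F [ 0.28   -0.1907 -1.4574] M [-0.0093  0.0548 -0.0203] j [ 26.6436   5.8607  -1.5969  -0.6213 -82.377    3.8606]
```

View pics/z13.png

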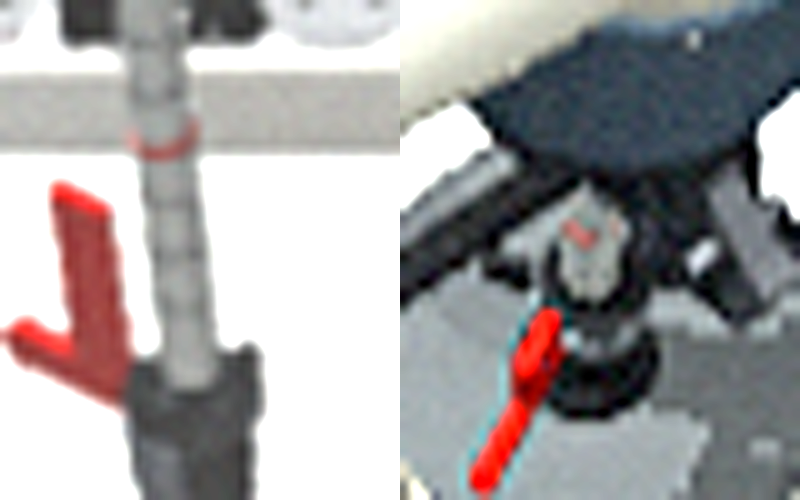

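Request:
move_arm --commands '[{"jaw":1,"travel":[0.5,0,0],"turn":0},{"jaw":1,"travel":[0.5,0,0],"turn":0},{"jaw":1,"travel":[0,0,0],"turn":0}]'

```text
t: 11.25
tool_pos: [0.4706, 0.068, 0.214]
tool_rot: [-106.5, 89.4, 104.0]
contact_force: [0.1, 0.2, -1.8]
width: 0.0103
```

```bash
python3 look.py pics/z14.png
```

```text
t 11.35 p [0.4707 0.0679 0.2145] theta -149.58 x-axis [-0.0023  0.0103 -0.9999] w 0.0101 F [-1.0772  0.1924 -3.0538] M [-0.178   0.4389 -0.0453] j [ 26.6513   5.9984  -2.9017  -0.596  -80.9538   3.8619]
```

View pics/z14.png

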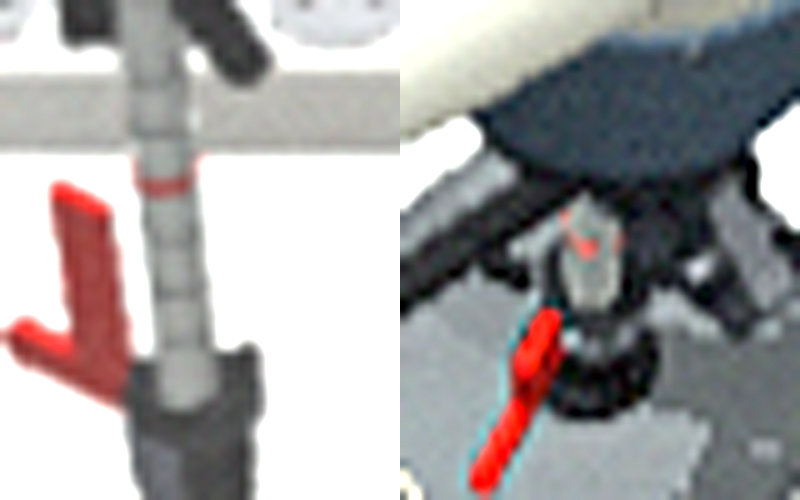

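Request:
move_arm --commands '[{"jaw":1,"travel":[0.5,-0.04,0.08],"turn":0},{"jaw":1,"travel":[0.5,0,0],"turn":0},{"jaw":1,"travel":[0,0,0],"turn":0}]'

```text
t: 11.65
tool_pos: [0.4699, 0.0681, 0.2038]
tool_rot: [-111.3, 89.4, 99.1]
contact_force: [-1.0, -0.7, -1.1]
width: 0.0102
```

```bash
python3 -c "
from h import *
st()"
```

```text
t 11.65 p [0.4699 0.0681 0.2038] theta -149.58 x-axis [-0.0017  0.0106 -0.9999] w 0.0102 F [-0.9816 -0.662  -1.1402] M [-0.1361  0.0993  0.0055] j [ 26.714    6.0858  -4.3506  -0.5939 -79.3793   3.8178]
```

Request:
move_arm --commands '[{"jaw":1,"travel":[0.5,-0.02,0.05],"turn":0},{"jaw":1,"travel":[0.5,0,0],"turn":0},{"jaw":1,"travel":[0.5,0,0],"turn":0},{"jaw":1,"travel":[0.5,0,0],"turn":0}]'

```text
t: 12.05
tool_pos: [0.4696, 0.0681, 0.1828]
tool_rot: [-116.8, 89.4, 93.6]
contact_force: [-1.2, 0.5, -1.9]
width: 0.0107
```

```bash
python3 -c "
from h import *
st()"
```

```text
t 12.05 p [0.4696 0.0681 0.1828] theta -149.57 x-axis [-0.0007  0.0105 -0.9999] w 0.0107 F [-1.1984  0.5041 -1.9491] M [-0.2364  0.3235  0.0046] j [ 26.7614   6.4971  -6.9653  -0.5705 -76.3017   3.7997]
```

Request:
move_arm --commands '[{"jaw":1,"travel":[0.5,-0.02,0.05],"turn":0},{"jaw":1,"travel":[0.5,0,0],"turn":0},{"jaw":1,"travel":[0.5,0,0],"turn":0},{"jaw":1,"travel":[0.5,0,0],"turn":0},{"jaw":1,"travel":[0,0,0],"turn":0}]'

```text
t: 12.55
tool_pos: [0.4686, 0.0683, 0.1598]
tool_rot: [-109.9, 89.4, 100.6]
contact_force: [-1.5, -0.2, -1.8]
width: 0.0103
```

```bash
python3 look.py pics/z15.png
```

```text
t 12.65 p [0.4689 0.0682 0.1606] theta -149.57 x-axis [-0.0012  0.0102 -0.9999] w 0.0104 F [ 0.2808 -0.1518 -2.2513] M [-0.186   0.2452 -0.0263] j [ 26.8153   7.0976  -9.5556  -0.5786 -73.1417   3.78  ]
```

View pics/z15.png

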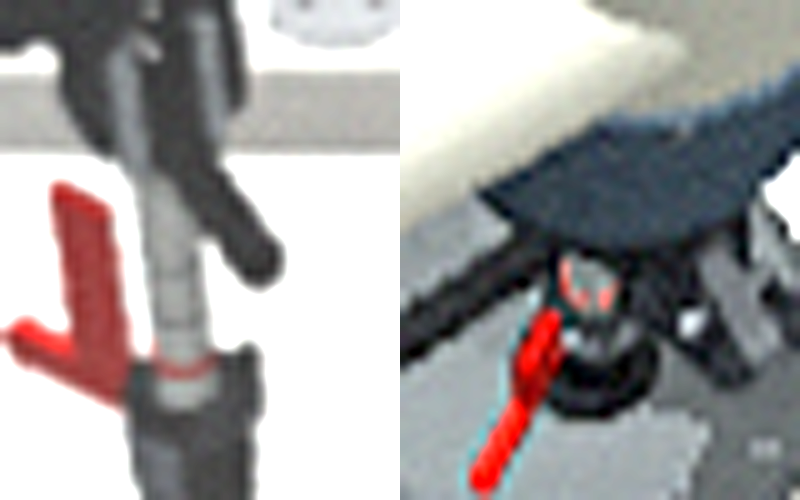

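Request:
move_arm --commands '[{"jaw":1,"travel":[0.4,0,0],"turn":0},{"jaw":1,"travel":[0.4,0,0],"turn":0},{"jaw":1,"travel":[0,0,0],"turn":0}]'

```text
t: 12.95
tool_pos: [0.469, 0.0681, 0.1525]
tool_rot: [-117.3, 89.4, 93.1]
contact_force: [-0.1, -0.2, -1.5]
width: 0.0103
```

```bash
cat > look2.py <<'E'
from h import *
import sys
c=cap('side'); a=cap('side'); b=cap('side'); d=cap('side')
p=np.mean([q['pixels'].astype(float) for q in(c,a,b,d)],0)
x,y=240,228
cv2.imwrite(sys.argv[1],np.clip(cv2.resize(p[y:y+30,x:x+30],None,fx=20,fy=20,interpolation=cv2.INTER_CUBIC)*2,0,255).astype('uint8'))
st()
E
python3 look2.py pics/z16.png
```

```text
t 13.15 p [0.4691 0.0681 0.153 ] theta -149.57 x-axis [-0.0003  0.0101 -0.9999] w 0.01 F [-0.0985 -1.4286 -1.6767] M [-0.2775  0.3549 -0.0129] j [ 26.8188   7.3365 -10.4294  -0.549  -71.991    3.7828]
```

View pics/z16.png

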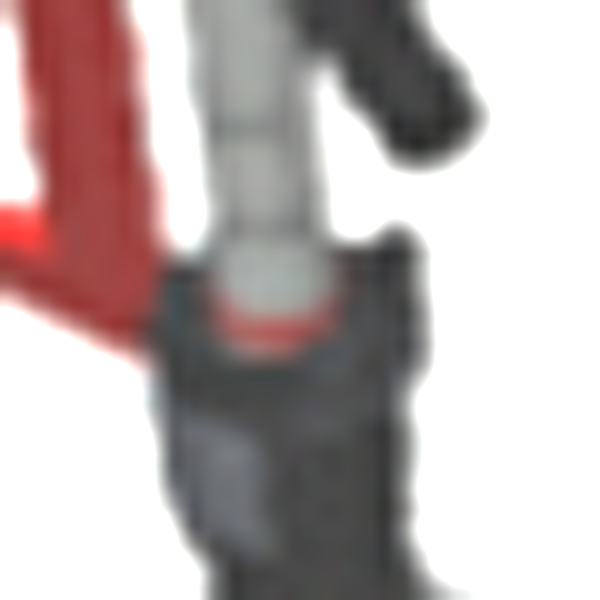

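Request:
move_arm --commands '[{"jaw":1,"travel":[0.22,0,0],"turn":0},{"jaw":1,"travel":[0,0,0],"turn":0}]'

```text
t: 13.35
tool_pos: [0.4692, 0.0681, 0.1508]
tool_rot: [-120.1, 89.4, 90.4]
contact_force: [-1.2, -0.1, -2.5]
width: 0.0105
```

```bash
python3 look2.py pics/z17.png
```

```text
t 13.55 p [0.4692 0.0681 0.151 ] theta -149.57 x-axis [ 0.      0.01   -0.9999] w 0.0104 F [-0.3142 -0.3637 -1.9189] M [-0.2716  0.2936  0.0052] j [ 26.8177   7.3966 -10.6523  -0.5385 -71.6916   3.7836]
```

View pics/z17.png

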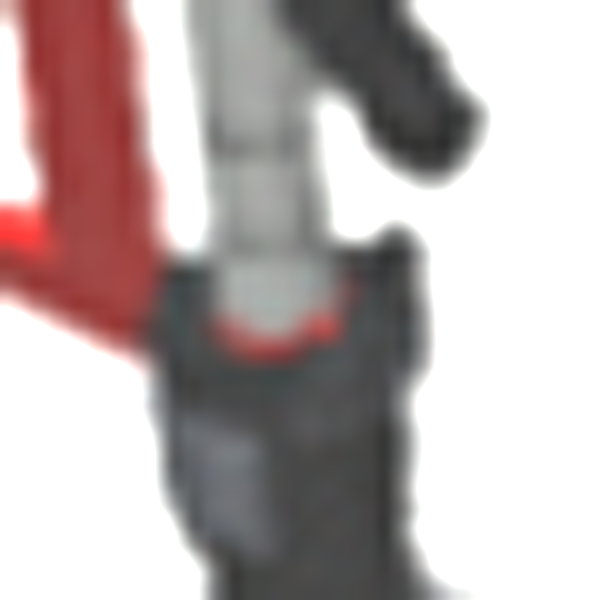

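The ring is now at the rim: in the side crop it sits at about (275,345), half hidden by the rim edge. I'll start the clockwise turn and watch the height.

Request:
move_arm --commands '[{"jaw":1,"travel":[0,0,0],"turn":0.08},{"jaw":1,"travel":[0,0,0],"turn":0.08},{"jaw":1,"travel":[0,0,0],"turn":0.08},{"jaw":1,"travel":[0,0,0],"turn":0.08}]'

```text
t: 13.95
tool_pos: [0.4686, 0.0681, 0.1509]
tool_rot: [-94.2, 89.4, 97.3]
contact_force: [-1.5, -0.9, -1.7]
width: 0.0101
```

```bash
python3 look2.py pics/z18.png
```

```text
t 14.15 p [0.4686 0.0681 0.1509] theta -168.21 x-axis [-0.0011  0.0101 -0.9999] w 0.0104 F [-0.8406  0.0959 -1.0256] M [-0.2358  0.4249 -0.0228] j [ 26.8265   7.3899 -10.6599  -0.5717 -71.7481 -14.8591]
```

View pics/z18.png

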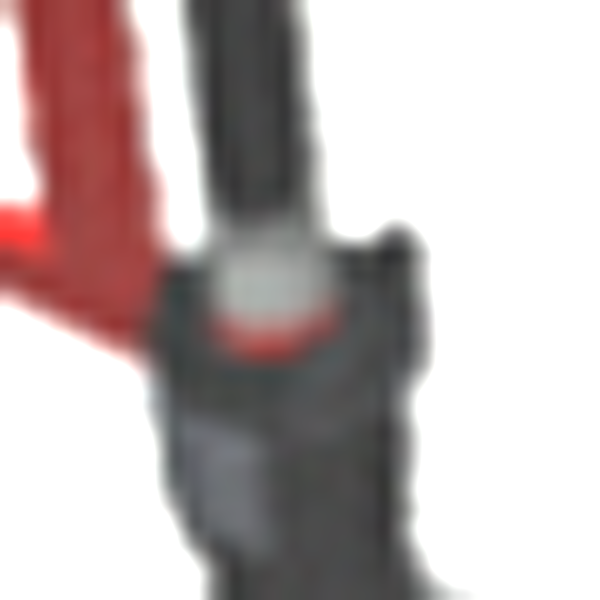

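Request:
move_arm --commands '[{"jaw":1,"travel":[0,0,0],"turn":0.08},{"jaw":1,"travel":[0,0,0],"turn":0.08},{"jaw":1,"travel":[0,0,0],"turn":0.08},{"jaw":1,"travel":[0,0,0],"turn":0.08},{"jaw":1,"travel":[0,0,0],"turn":0.08}]'

```text
t: 14.65
tool_pos: [0.4684, 0.068, 0.1509]
tool_rot: [-69.0, 89.4, 99.7]
contact_force: [-1.5, -1.0, -1.3]
width: 0.0104
```

```bash
python3 look2.py pics/z19.png; python3 look.py pics/z19b.png
```

```text
t 14.85 p [0.4684 0.068  0.1509] theta 168.91 x-axis [-0.0016  0.0099 -0.9999] w 0.0103 F [-0.3134  0.1166 -1.0131] M [-0.3471  0.3884 -0.038 ] j [ 26.8271   7.3837 -10.6677  -0.5754 -71.7757 -37.7395]
t 14.95 p [0.4684 0.068  0.1509] theta 168.85 x-axis [-0.0016  0.0099 -0.9999] w 0.0101 F [-0.8838 -1.2244 -2.4789] M [-0.4009  0.3994  0.0189] j [ 26.8281   7.3862 -10.6655  -0.5772 -71.7763 -37.7954]
```

View pics/z19.png

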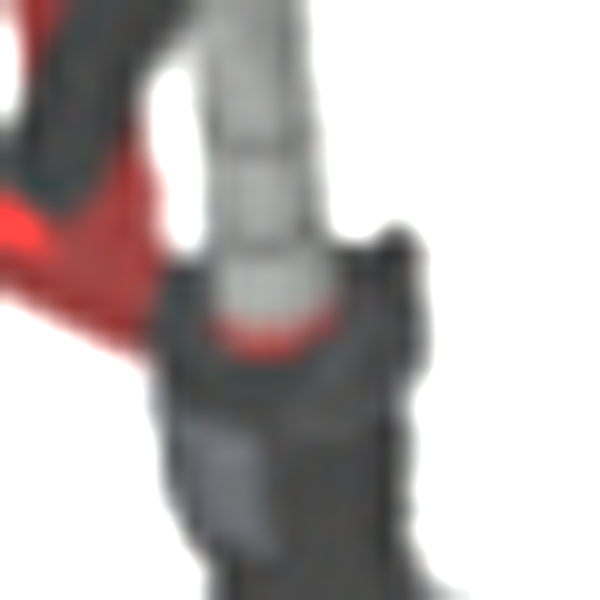

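View pics/z19b.png

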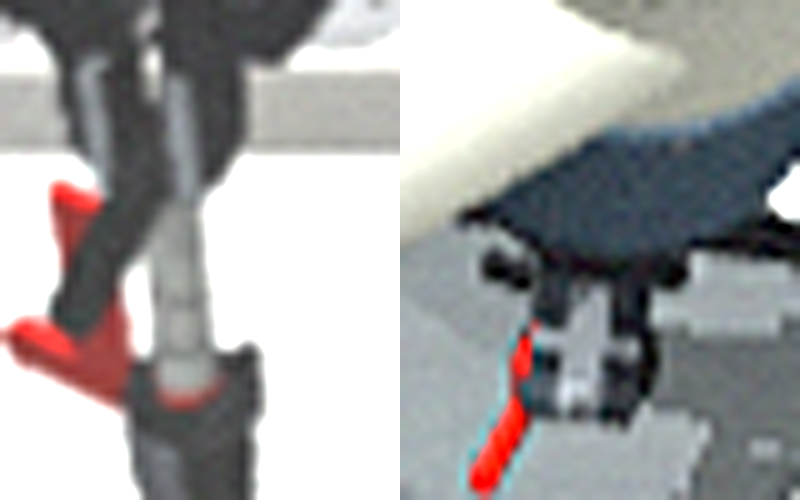

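Run:
```python
from h import *
c=cap('side');t=cap('top')
a=cv2.resize(c['pixels'][190:265,215:315],None,fx=8,fy=8,interpolation=cv2.INTER_CUBIC)
cv2.imwrite('pics/z20.png',np.clip(a.astype(float)*2.5,0,255).astype('uint8'))
a=cv2.resize(t['pixels'][260:330,290:390],None,fx=8,fy=8,interpolation=cv2.INTER_CUBIC)
cv2.imwrite('pics/z20t.png',np.clip(a.astype(float)*2.5,0,255).astype('uint8'))
```

```text
(no output)
```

View pics/z20.png

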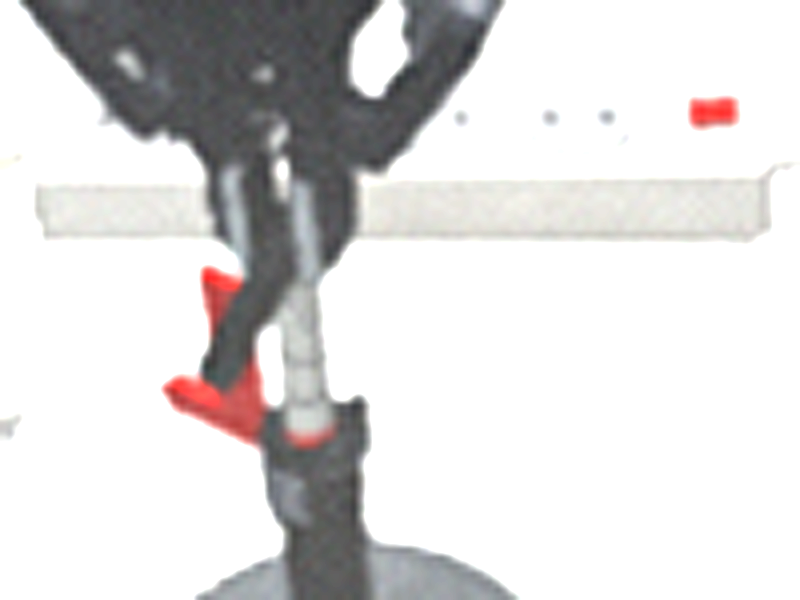

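View pics/z20t.png

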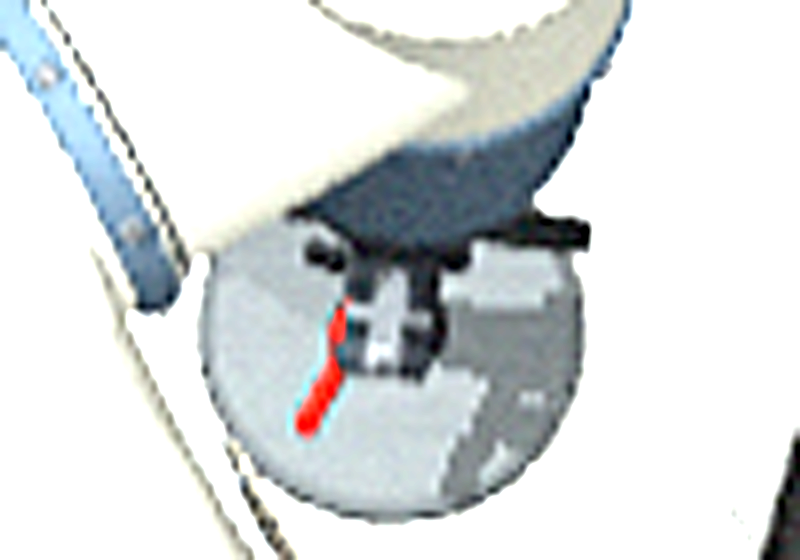

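Run:
```python
from h import *
c=cap('side')
th=np.radians(168.9);d=np.array([np.cos(th),np.sin(th)]);n=np.array([-d[1],d[0]])
o=np.array([215,190])
for s in(7,14,21):
  for w in(-11,11):
    for z in(.137,.150,.160):
      p=np.array([.4675,.068])+(s*d+w*n)/1000
      print(s,w,z,np.round((np.array(w2pix(c,(*p,z)))-o)*8+3.5))
print("fin top",[(np.array(w2pix(c,(*(np.array([.4675,.068])+r*np.array([np.cos(a),np.sin(a)])),.156)))-o)*8+3.5 for a in [np.radians(144.5)] for r in(.018,.035)])
for u,v in((245,268),(315,280)): print([pix2w(c,o[0]+(u-3.5)/8,o[1]+(v-3.5)/8,z) for z in(.137,.15,.16)])
W=[pix2w(c,u,v) for u,v in((244,220),(243.5,222),(242,227))];print(W)
```

```text
7 -11 0.137 [291. 337.]
7 -11 0.15 [287. 302.]
7 -11 0.16 [283. 275.]
7 11 0.137 [265. 390.]
7 11 0.15 [260. 355.]
7 11 0.16 [256. 327.]
14 -11 0.137 [268. 333.]
14 -11 0.15 [262. 298.]
14 -11 0.16 [259. 271.]
14 11 0.137 [241. 386.]
14 11 0.15 [236. 351.]
14 11 0.16 [232. 324.]
21 -11 0.137 [244. 330.]
21 -11 0.15 [238. 295.]
21 -11 0.16 [234. 267.]
21 11 0.137 [217. 382.]
21 11 0.15 [211. 347.]
21 11 0.16 [207. 320.]
fin top [array([247.5126, 289.2439]), array([202.612, 264.637])]
[array([0.4457, 0.1088, 0.137 ]), array([0.4492, 0.094 , 0.15  ]), array([0.452 , 0.0827, 0.16  ])]
[array([0.4662, 0.1042, 0.137 ]), array([0.4694, 0.0895, 0.15  ]), array([0.4718, 0.0782, 0.16  ])]
[array([0.4561, 0.0591, 0.1893]), array([0.4542, 0.0599, 0.183 ]), array([0.4438, 0.0819, 0.149 ])]
```

Run:
```python
from h import *
c=cap('side')
for v in range(206,236,1):
    r=[]
    for u in range(240,262,2):
        p=pix2w(c,u,v); r.append("%4d,%3d,%3d"%tuple(np.round(p*1000)))
    print(v,' | '.join(r))
```

```text
206  452, 58,228 |  457, 57,229 |  461, 58,229 |  463, 67,221 |  465, 76,213 |  474, 53,233 |  479, 51,234 |  483, 49,236 |  486, 56,231 |  490, 56,230 |  495, 54,232
207  452, 59,225 |  456, 58,226 |  460, 60,224 |  463, 67,219 |  465, 75,212 |  474, 55,229 |  478, 51,231 |  482, 53,230 |  486, 54,229 |  490, 55,229 |  495, 50,233
208  452, 57,224 |  456, 60,221 |  460, 58,223 |  462, 69,214 |  465, 73,211 |  425,272, 47 |  478, 54,227 |  482, 53,228 |  486, 53,228 |  490, 56,225 |  495, 49,231
209  452, 56,222 |  456, 57,221 |  460, 59,220 |  462, 67,213 |  465, 72,209 |  425,271, 44 |  478, 53,225 |  482, 53,225 |  486, 53,225 |  489, 55,223 |  495, 50,228
210  451, 57,218 |  456, 56,220 |  458, 63,214 |  463, 62,214 |  465, 72,206 |  424,274, 38 |  477, 52,223 |  481, 53,222 |  486, 53,223 |  488, 60,217 |  494, 50,225
211  449, 64,210 |  455, 58,215 |  459, 60,214 |  462, 64,210 |  465, 69,206 |  423,277, 32 |  478, 51,222 |  481, 53,220 |  486, 50,222 |  489, 53,220 |  494, 51,221
212  397,272, 32 |  453, 64,207 |  459, 56,214 |  463, 60,211 |  465, 68,204 |  423,273, 32 |  477
[... 3210 characters left out ...]
 2 |  446,234, -1 |  452,234, -1
232  399,229, -1 |  457, 22,189 |  463, 18,193 |  465, 24,187 |  420,232, -3 |  464, 63,152 |  469, 62,152 |  473, 64,151 |  442,227,  3 |  447,230,  0 |  453,228,  2
233  400,225,  0 |  459, 15,192 |  463, 16,192 |  465, 23,185 |  421,227, -2 |  465, 60,152 |  469, 62,150 |  473, 64,148 |  443,222,  3 |  448,224,  1 |  453,226,  0
234  454, 15,189 |  459, 11,193 |  462, 16,189 |  466, 19,186 |  422,221,  1 |  464, 63,146 |  468, 64,145 |  473, 61,148 |  442,223, -1 |  448,224, -2 |  453,224, -2
235  454, 14,188 |  458, 15,187 |  463, 14,188 |  451, 77,129 |  421,221, -4 |  463, 63,143 |  468, 63,143 |  473, 62,144 |  475, 70,137 |  449,218,  0 |  453,222, -4
```

Run:
```python
from h import *
c=cap('side')
for (u,v) in((213+210/4,221+292/4),(213+420/4,221+322/4),(213+335/4,221+322/4)):
    for z in(.12,.14,.16,.18): print(z,pix2w(c,u,v,z))
    print()
for z in (.131,.144,.165): print(w2pix(c,(.574-.0425*.985,-.141+.0425*.17-.011,z)), w2pix(c,(.574+.0425*.985,-.141-.0425*.17-.011,z)))
s=env.read_state(); print(s)
```

```text
0.12 [ 0.5123 -0.0845  0.12  ]
0.14 [ 0.5158 -0.1015  0.14  ]
0.16 [ 0.5194 -0.1184  0.16  ]
0.18 [ 0.5229 -0.1354  0.18  ]

0.12 [ 0.6174 -0.1007  0.12  ]
0.14 [ 0.6181 -0.1172  0.14  ]
0.16 [ 0.6188 -0.1337  0.16  ]
0.18 [ 0.6195 -0.1502  0.18  ]

0.12 [ 0.5758 -0.1019  0.12  ]
0.14 [ 0.5776 -0.1184  0.14  ]
0.16 [ 0.5794 -0.1349  0.16  ]
0.18 [ 0.5813 -0.1514  0.18  ]

(np.float64(271.9067743858103), np.float64(314.92379779196955)) (np.float64(316.04842562703504), np.float64(322.1847777798318))
(np.float64(271.40599098831854), np.float64(310.57733013562074)) (np.float64(315.9795846009931), np.float64(317.84353485659864))
(np.float64(270.5752755644219), np.float64(303.3740207029375)) (np.float64(315.8654657787636), np.float64(310.6464798452565))
{'t': 15.2, 'joint_pos': array([ 26.829 ,   7.3842, -10.6646,  -0.5811, -71.7773, -37.888 ]), 'joint_velocities': array([-0.1543,  0.0089, -0.053 , -0.1213,  0.0405, -0.216 ]), 'tau': array([  0.3157, -31.1464,  24.0914,   5.2684,   0.5057,   0.0088]), 'tool_pos': array([0.4684, 0.0681, 0.1509]), 'tool_rot': array([-69.4976,  89.421 ,  99.2625]), 'contact_force': array([-1.0672, -1.2547, -1.9784]), 'torque': array([-0.3651,  0.3767, -0.0258]), 'width': 0.010569378797953366}
```

The images show the fault. By depth the closed fingertips are at z ≈ 0.183, not 0.137. They grip the crossbar itself, at about (245,215)–(262,220) in the side view, and sit above the fin at (242,225). The real fingertips are about 46 mm further back than the stated TCP offset. I can't let go here, so I'll lift the mast out, hang it back on its hooks and grip it again about 46 mm lower.

Request:
move_arm --commands '[{"jaw":1,"travel":[-1.5,0,0],"turn":-0.02},{"jaw":1,"travel":[-1.5,0,0],"turn":0},{"jaw":1,"travel":[-1.5,0,0],"turn":0},{"jaw":1,"travel":[-1.5,0,0],"turn":0},{"jaw":1,"travel":[-1.5,0,0],"turn":0},{"jaw":1,"travel":[-1.5,0,0],"turn":0},{"jaw":1,"travel":[-1.5,0,0],"turn":0},{"jaw":1,"travel":[-0.5,0,0],"turn":0}]'

```text
t: 16.0
tool_pos: [0.4708, 0.0687, 0.2654]
tool_rot: [-95.9, 89.2, 74.3]
contact_force: [0.2, 0.5, -1.1]
width: 0.0102
```

```bash
python3 look.py pics/z21.png; python3 -c "
from h import *
st((.5,-.1286,.255))"
```

```text
t 16.1 p [0.4703 0.0686 0.2643] theta 170.16 x-axis [ 0.0022  0.0134 -0.9999] w 0.0101 F [ 0.2072 -0.2925 -2.1378] M [-0.0251 -0.0014  0.0183] j [ 26.7138   5.2097   3.3751  -0.6308 -87.7083 -36.5287]
t 16.1 p [0.4703 0.0686 0.2643] theta 170.16 x-axis [ 0.0022  0.0134 -0.9999] w 0.0101 F [ 0.2072 -0.2925 -2.1378] M [-0.0251 -0.0014  0.0183] j [ 26.7138   5.2097   3.3751  -0.6308 -87.7083 -36.5287]
travel cm [ 0.6673 18.9333 -6.2985]
```

View pics/z21.png

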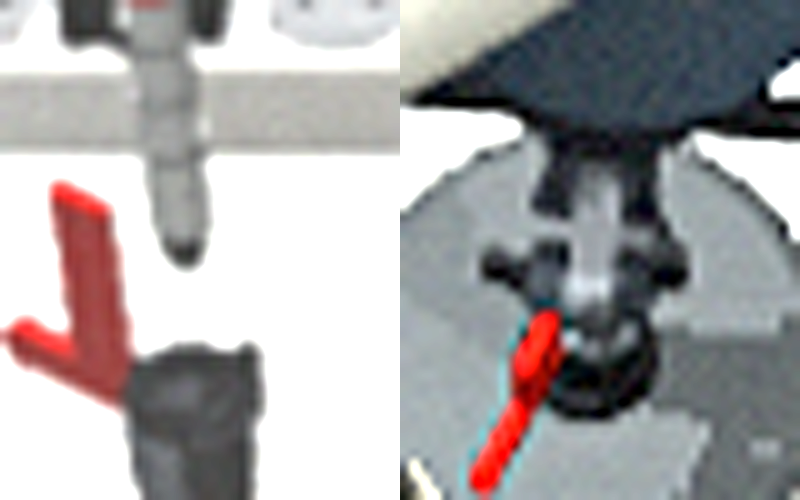

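Request:
move_arm --commands '[{"jaw":1,"travel":[0,2,-0.6],"turn":0},{"jaw":1,"travel":[0,2,-0.6],"turn":0},{"jaw":1,"travel":[0,2,-0.6],"turn":0},{"jaw":1,"travel":[0,2,-0.6],"turn":0},{"jaw":1,"travel":[0,2,-0.6],"turn":0},{"jaw":1,"travel":[0,2,-0.6],"turn":0},{"jaw":1,"travel":[1,2,-0.6],"turn":0},{"jaw":1,"travel":[1,2,-0.6],"turn":0},{"jaw":1,"travel":[1,1.5,-0.5],"turn":0},{"jaw":1,"travel":[1,0.5,-0.3],"turn":0},{"jaw":1,"travel":[1,0,0],"turn":0},{"jaw":1,"travel":[1,0,0],"turn":0},{"jaw":1,"travel":[0,0,0],"turn":0}]'

```text
t: 17.4
tool_pos: [0.4917, -0.1208, 0.1854]
tool_rot: [-43.5, 88.7, 126.9]
contact_force: [-0.2, 0.6, -2.1]
width: 0.0103
```

```bash
python3 -c "
from h import *
st((.5745,-.1416,.19))
c=cap('side');cv2.imwrite('pics/side22.png',cv2.resize(c['pixels'][211:361,203:363],None,fx=4,fy=4))
"
```

```text
t 17.4 p [ 0.4917 -0.1208  0.1854] theta 170.39 x-axis [-0.0133  0.0177 -0.9998] w 0.0103 F [-0.1735  0.5595 -2.1188] M [-0.0709  0.0199 -0.0407] j [  3.1048  10.8254  -1.2042  -1.0755 -78.679  -12.5075]
travel cm [-0.6109  0.6603 -8.5058]
```

View pics/side22.png

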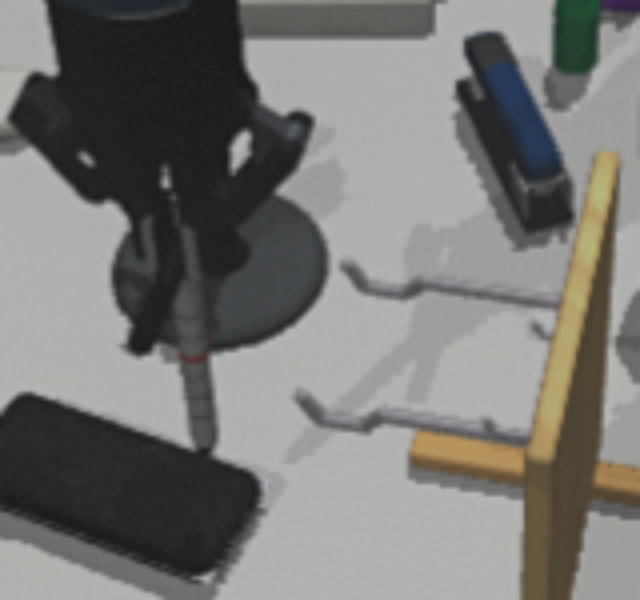

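Request:
move_arm --commands '[{"jaw":1,"travel":[0,0.1,-1.4],"turn":0},{"jaw":1,"travel":[0,0.1,-1.4],"turn":0},{"jaw":1,"travel":[0,0.1,-1.4],"turn":0},{"jaw":1,"travel":[0,0.1,-1.4],"turn":0},{"jaw":1,"travel":[0,0.1,-1.4],"turn":0},{"jaw":1,"travel":[0,0.1,-1],"turn":0},{"jaw":1,"travel":[0,0,0],"turn":0}]'

```text
t: 18.15
tool_pos: [0.5756, -0.1366, 0.1905]
tool_rot: [-71.8, 89.1, 99.0]
contact_force: [0.8, 0.4, -1.7]
width: 0.0101
```

```bash
python3 -c "
from h import *
st((.5745,-.1416,.15))
"
```

```text
t 18.15 p [ 0.5756 -0.1366  0.1905] theta 170.81 x-axis [-0.0025  0.016  -0.9999] w 0.0101 F [ 0.7577  0.4392 -1.6567] M [-0.0828  0.0136  0.0205] j [  1.1498  19.8951  11.7276  -0.9259 -81.9598 -10.2107]
travel cm [4.0382 0.5679 0.0069]
```

Request:
move_arm --commands '[{"jaw":1,"travel":[0,0.4,0],"turn":0.015},{"jaw":1,"travel":[1,0.1,0],"turn":0},{"jaw":1,"travel":[1,0,0],"turn":0},{"jaw":1,"travel":[1,0,0],"turn":0},{"jaw":1,"travel":[0.7,0,0],"turn":0},{"jaw":1,"travel":[0,0,0],"turn":0}]'

```text
t: 18.75
tool_pos: [0.5729, -0.14, 0.1506]
tool_rot: [-71.3, 89.0, 98.6]
contact_force: [-0.1, 1.0, -2.2]
width: 0.0102
```

```bash
python3 -c "
from h import *
st((.5745,-.1416,.146))
c=cap('side');cv2.imwrite('pics/side23.png',cv2.resize(c['pixels'][221:371,213:373],None,fx=4,fy=4))
"
```

```text
t 18.75 p [ 0.5729 -0.14    0.1506] theta 169.94 x-axis [-0.0025  0.0166 -0.9999] w 0.0102 F [-0.1496  1.039  -2.2324] M [-0.1207  0.0358 -0.0617] j [  0.7966  20.5653   6.9167  -0.9783 -76.4836 -10.6263]
travel cm [ 0.4603  0.1382 -0.1894]
```

View pics/side23.png

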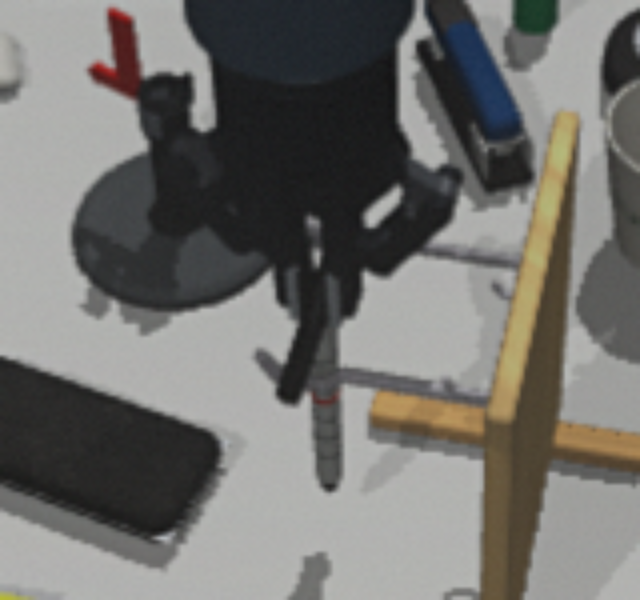

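The side crop shows the bar between the hook tips and the hooks' resting place, a few mm above seating. The ring is at (325,400). I'll lower the last few mm.

Request:
move_arm --commands '[{"jaw":1,"travel":[0.2,0.1,-0.2],"turn":0},{"jaw":1,"travel":[0.25,0,0],"turn":0},{"jaw":1,"travel":[0.1,0,0],"turn":0}]'

```text
t: 19.1
tool_pos: [0.5758, -0.1416, 0.1464]
tool_rot: [-80.6, 89.1, 89.4]
contact_force: [-0.5, 0.8, 0.6]
width: 0.0103
```

```bash
python3 -c "
from h import *
st((.5745,-.1416,.146))
c=cap('side');cv2.imwrite('pics/side24.png',cv2.resize(c['pixels'][221:371,213:373],None,fx=4,fy=4))
"
```

```text
t 19.1 p [ 0.5758 -0.1416  0.1464] theta 169.95 x-axis [ 0.0002  0.0158 -0.9999] w 0.0103 F [-0.5228  0.8294  0.5521] M [ 0.1894  0.2257 -0.0038] j [  0.6591  20.9238   6.7977  -0.9346 -75.8551 -10.4772]
travel cm [0.0352 0.0209 0.1312]
```

View pics/side24.png

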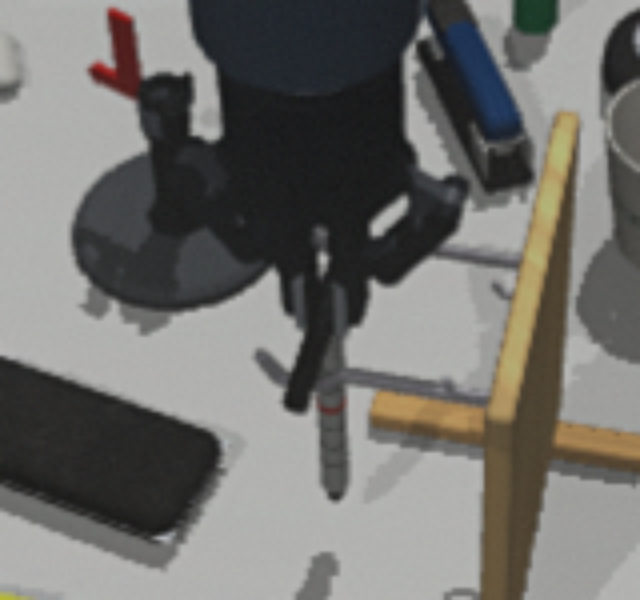

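The ring is at (330,408), the same as when it first hung, and the hooks have taken the load (Fz rose by about 2.5 N). I'll open the jaws.

Request:
move_arm --commands '[{"jaw":-1,"travel":[0,0,0],"turn":0},{"jaw":-1,"travel":[0,0,0],"turn":0},{"jaw":-1,"travel":[0,0,0],"turn":0},{"jaw":-1,"travel":[0,0,0],"turn":0},{"jaw":-1,"travel":[0,0,0],"turn":0},{"jaw":-1,"travel":[0,0,0],"turn":0}]'

```text
t: 19.75
tool_pos: [0.5771, -0.142, 0.1483]
tool_rot: [-95.3, 89.1, 74.7]
contact_force: [-0.7, -0.3, -0.2]
width: 0.0852
```

```bash
python3 -c "
from h import *
st((.5745,-.1416,.099))
c=cap('side');cv2.imwrite('pics/side25.png',cv2.resize(c['pixels'][221:371,213:373],None,fx=4,fy=4))
"
```

```text
t 19.75 p [ 0.5771 -0.142   0.1483] theta 169.98 x-axis [ 0.004   0.0147 -0.9999] w 0.0852 F [-0.7056 -0.2613 -0.2012] M [-0.0639  0.0136  0.0018] j [  0.663   20.842    6.9358  -0.8672 -75.8551 -10.4753]
travel cm [4.927  0.0781 0.2664]
```

View pics/side25.png

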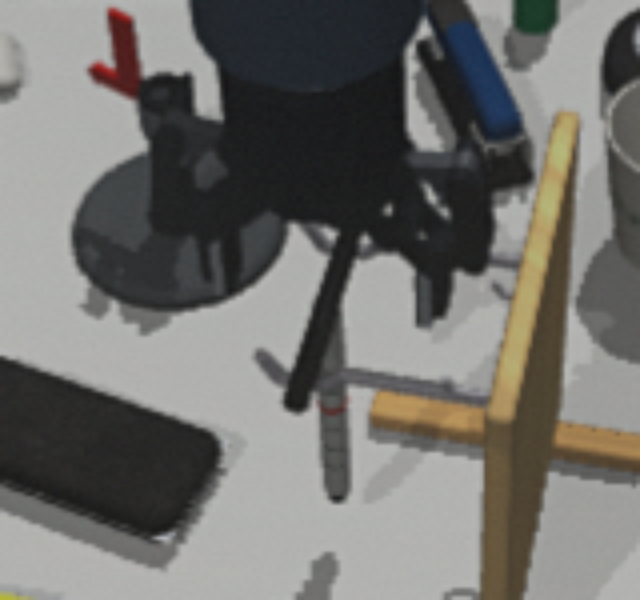

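Request:
move_arm --commands '[{"jaw":-1,"travel":[1,0.05,0.2],"turn":0},{"jaw":-1,"travel":[1,0,0],"turn":0},{"jaw":-1,"travel":[1,0,0],"turn":0},{"jaw":-1,"travel":[0.7,0,0],"turn":0},{"jaw":-1,"travel":[0,0,0],"turn":0}]'

```text
t: 20.3
tool_pos: [0.5739, -0.1414, 0.1066]
tool_rot: [-85.8, 89.1, 84.1]
contact_force: [-0.6, 0.1, -0.1]
width: 0.0853
```

```bash
python3 -c "
from h import *
st((.5755,-.1416,.099))
c=cap('side');cv2.imwrite('pics/side26.png',cv2.resize(c['pixels'][221:371,213:373],None,fx=4,fy=4))
"
```

```text
t 20.3 p [ 0.5739 -0.1414  0.1066] theta 169.96 x-axis [ 0.0016  0.0153 -0.9999] w 0.0853 F [-0.5928  0.1418 -0.0864] M [-0.0897  0.0756 -0.0631] j [  0.7076  21.9513   2.3869  -0.9287 -70.3372 -10.4378]
travel cm [ 0.7622  0.0061 -0.1581]
```

View pics/side26.png

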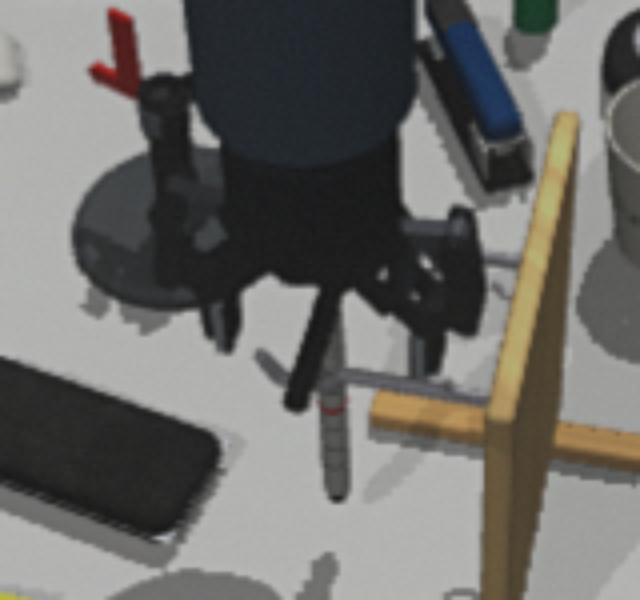

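Request:
move_arm --commands '[{"jaw":-1,"travel":[0.65,0,-0.15],"turn":0},{"jaw":-1,"travel":[0,0,0],"turn":0},{"jaw":1,"travel":[0,0,0],"turn":0},{"jaw":1,"travel":[0,0,0],"turn":0},{"jaw":1,"travel":[0,0,0],"turn":0},{"jaw":1,"travel":[0,0,0],"turn":0},{"jaw":1,"travel":[0,0,0],"turn":0},{"jaw":1,"travel":[0,0,0],"turn":0},{"jaw":1,"travel":[0,0,0],"turn":0},{"jaw":1,"travel":[0,0,0],"turn":0}]' --grip_force 60

```text
t: 21.35
tool_pos: [0.5771, -0.1419, 0.1018]
tool_rot: [-100.7, 89.1, 69.3]
contact_force: [0.0, -0.3, 0.5]
width: 0.0128
```

```bash
python3 -c "
from h import *
st()
c=cap('side');cv2.imwrite('pics/side27.png',cv2.resize(c['pixels'][221:371,213:373],None,fx=4,fy=4))
"
```

```text
t 21.35 p [ 0.5771 -0.1419  0.1018] theta 169.98 x-axis [ 0.0055  0.0145 -0.9999] w 0.0128 F [ 0.0409 -0.2542  0.4623] M [-0.0445 -0.0043  0.0318] j [  0.6873  22.3126   2.183   -0.8849 -69.5483 -10.4015]
```

View pics/side27.png

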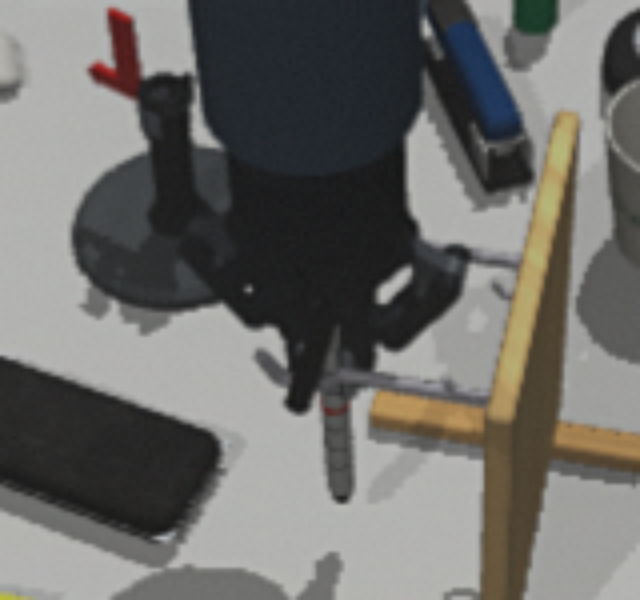

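The grip is now on the tube (12.8 mm opening reading) and the hooks still carry the weight. I'll lift it off again.

Request:
move_arm --commands '[{"jaw":1,"travel":[-1,0,0],"turn":0},{"jaw":1,"travel":[-1.5,0,0],"turn":0},{"jaw":1,"travel":[-1.5,0,0],"turn":0},{"jaw":1,"travel":[-1.5,0,0],"turn":0},{"jaw":1,"travel":[-1,0,0.5],"turn":0},{"jaw":1,"travel":[-1,0,1.5],"turn":0},{"jaw":1,"travel":[-1,0,1.5],"turn":0},{"jaw":1,"travel":[-1,0,1.5],"turn":0},{"jaw":1,"travel":[-1,0,1.5],"turn":0},{"jaw":1,"travel":[-1,0,1],"turn":-0.05},{"jaw":1,"travel":[0,0,0],"turn":-0.05},{"jaw":1,"travel":[0,0,0],"turn":-0.1},{"jaw":1,"travel":[0,0,0],"turn":-0.1},{"jaw":1,"travel":[0,0,0],"turn":-0.1},{"jaw":1,"travel":[0,0,0],"turn":-0.1},{"jaw":1,"travel":[0,0,0],"turn":-0.1},{"jaw":1,"travel":[0,0,0],"turn":-0.1}]'

```text
t: 23.1
tool_pos: [0.4924, -0.1288, 0.2265]
tool_rot: [-128.2, 89.0, 83.4]
contact_force: [0.5, 0.9, -1.4]
width: 0.0121
```

```bash
python3 -c "
from h import *
st((.470,.068,.212))
c=cap('side');cv2.imwrite('pics/side28.png',c['pixels'])
"
```

```text
t 23.1 p [ 0.4924 -0.1288  0.2265] theta -148.43 x-axis [ 0.002   0.0176 -0.9998] w 0.0121 F [ 0.4755  0.9061 -1.4152] M [-0.0645  0.0472  0.0199] j [  2.1989   9.7319   3.3853  -1.0126 -83.4989  29.4898]
travel cm [  1.7876 -17.9146  -8.3755]
```

View pics/side28.png

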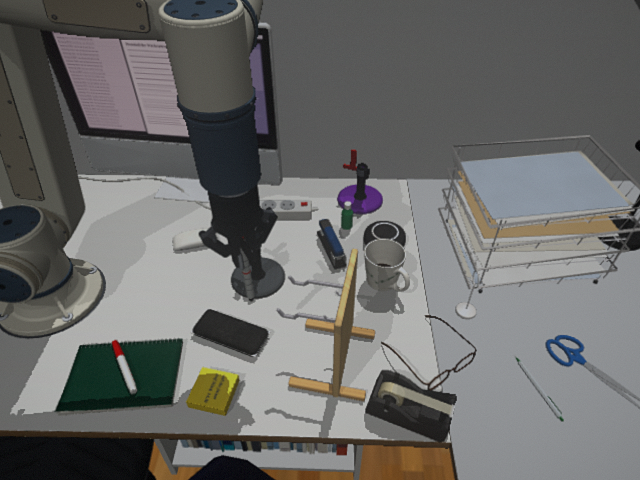

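Request:
move_arm --commands '[{"jaw":1,"travel":[0,-1.9,-0.9],"turn":0},{"jaw":1,"travel":[0,-1.9,-0.9],"turn":0},{"jaw":1,"travel":[0,-1.9,-0.9],"turn":0},{"jaw":1,"travel":[0,-1.9,-0.9],"turn":0},{"jaw":1,"travel":[0,-1.9,-0.9],"turn":0},{"jaw":1,"travel":[0,-1.9,-0.9],"turn":0},{"jaw":1,"travel":[0,-1.9,-0.9],"turn":0},{"jaw":1,"travel":[0,-1.9,-0.9],"turn":0},{"jaw":1,"travel":[0,-1.5,-0.8],"turn":0},{"jaw":1,"travel":[0.7,-0.4,-0.2],"turn":0},{"jaw":1,"travel":[0,0,0],"turn":0}]'

```text
t: 24.25
tool_pos: [0.4677, 0.0663, 0.2244]
tool_rot: [-122.2, 88.9, 88.4]
contact_force: [-0.5, -0.1, -2.0]
width: 0.0125
```

```bash
python3 look.py pics/z29.png; python3 -c "
from h import *
st((.470,.068,.212))
s=cap('side')
for z in (.145,.142): print(z,(np.array(w2pix(s,(.467,.0677,z)))-(235,205))*10+4.5)
"
```

```text
t 24.35 p [0.4684 0.0656 0.2254] theta -149.53 x-axis [ 0.0023  0.0191 -0.9998] w 0.0126 F [-0.6241 -0.2128 -1.5971] M [-0.0933  0.0249 -0.0036] j [ 26.2146   5.2785  -2.0188  -0.9344 -82.1011   4.3884]
t 24.35 p [0.4684 0.0656 0.2254] theta -149.53 x-axis [ 0.0023  0.0191 -0.9998] w 0.0126 F [-0.6241 -0.2128 -1.5971] M [-0.0933  0.0249 -0.0036] j [ 26.2146   5.2785  -2.0188  -0.9344 -82.1011   4.3884]
travel cm [ 1.3405 -0.1109 -0.2428]
0.145 [172.4666 283.0367]
0.142 [173.8544 293.1519]
```

View pics/z29.png

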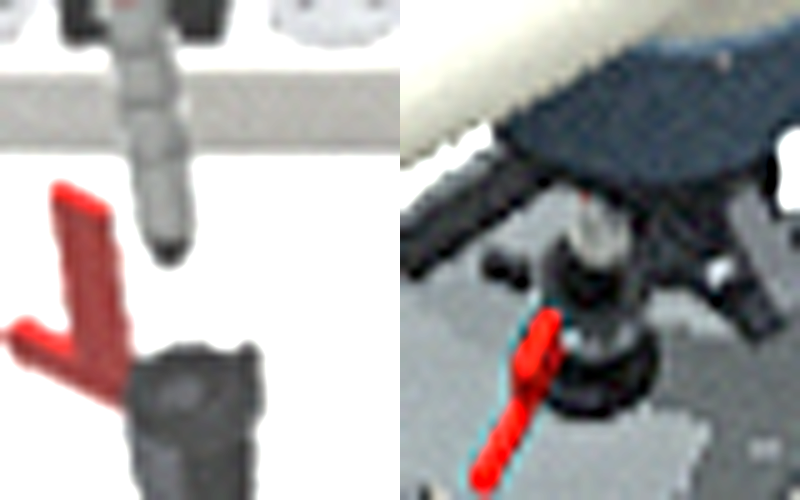

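Request:
move_arm --commands '[{"jaw":1,"travel":[0.8,-0.12,-0.15],"turn":0},{"jaw":1,"travel":[0.8,0,0],"turn":0},{"jaw":1,"travel":[0.8,0,0],"turn":0},{"jaw":1,"travel":[0.8,0,0],"turn":0},{"jaw":1,"travel":[0,0,0],"turn":0}]'

```text
t: 24.9
tool_pos: [0.4691, 0.066, 0.1901]
tool_rot: [-124.2, 88.9, 86.1]
contact_force: [-0.4, -0.6, -1.4]
width: 0.0121
```

```bash
python3 look.py pics/z30.png
```

```text
t 25.0 p [0.4699 0.0661 0.1914] theta -149.74 x-axis [ 0.0034  0.0191 -0.9998] w 0.0124 F [ 0.7772 -0.2405 -1.7514] M [-0.0369  0.0118 -0.033 ] j [ 26.2284   6.0587  -6.0701  -0.9165 -77.2162   4.2306]
```

View pics/z30.png

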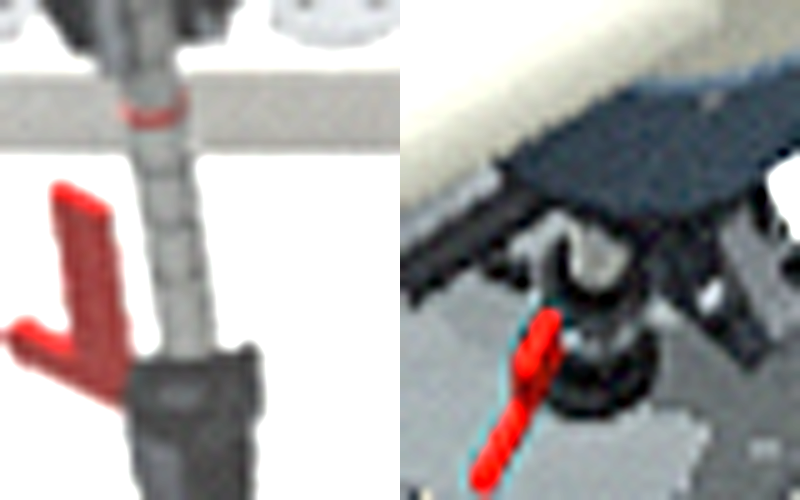

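Request:
move_arm --commands '[{"jaw":1,"travel":[0,-0.19,-0.03],"turn":0},{"jaw":1,"travel":[0.5,0,0],"turn":0},{"jaw":1,"travel":[0.5,0,0],"turn":0},{"jaw":1,"travel":[0,0,0],"turn":0}]'

```text
t: 25.4
tool_pos: [0.4694, 0.0683, 0.1818]
tool_rot: [-134.2, 88.9, 76.1]
contact_force: [-0.6, 0.1, -1.6]
width: 0.0125
```

```bash
python3 look.py pics/z31.png
```

```text
t 25.5 p [0.4697 0.0683 0.1822] theta -149.73 x-axis [ 0.0052  0.0192 -0.9998] w 0.0127 F [ 0.0517 -0.038  -1.8457] M [-0.2607  0.4725 -0.0269] j [ 26.5201   6.2188  -7.2604  -0.879  -75.7612   3.9659]
```

View pics/z31.png

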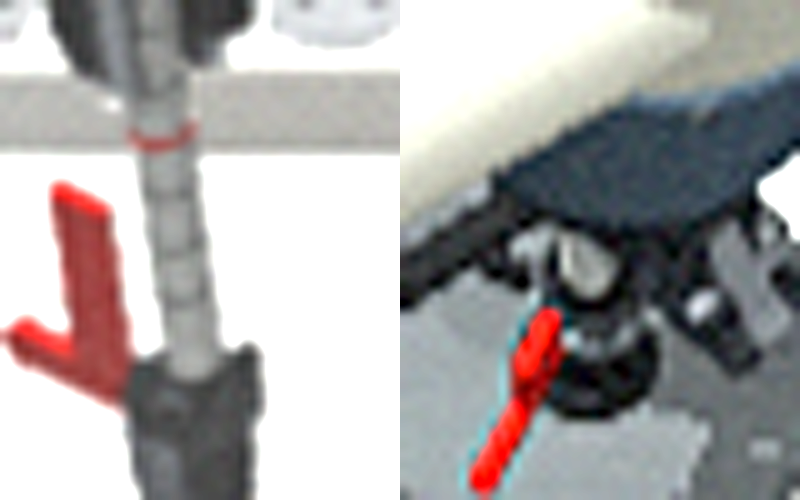

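Request:
move_arm --commands '[{"jaw":1,"travel":[0.4,0,0],"turn":0},{"jaw":1,"travel":[0,0,0],"turn":0}]'

```text
t: 25.7
tool_pos: [0.4689, 0.0679, 0.1781]
tool_rot: [-131.6, 88.9, 78.7]
contact_force: [-1.2, -0.3, -1.8]
width: 0.0124
```

```bash
python3 look.py pics/z32.png
```

```text
t 25.8 p [0.469  0.0679 0.1783] theta -149.73 x-axis [ 0.004   0.0184 -0.9998] w 0.0122 F [-2.5149  0.0693 -2.3611] M [-0.4477  0.991  -0.0088] j [ 26.5244   6.2998  -7.7407  -0.8665 -75.2857   3.9707]
```

View pics/z32.png

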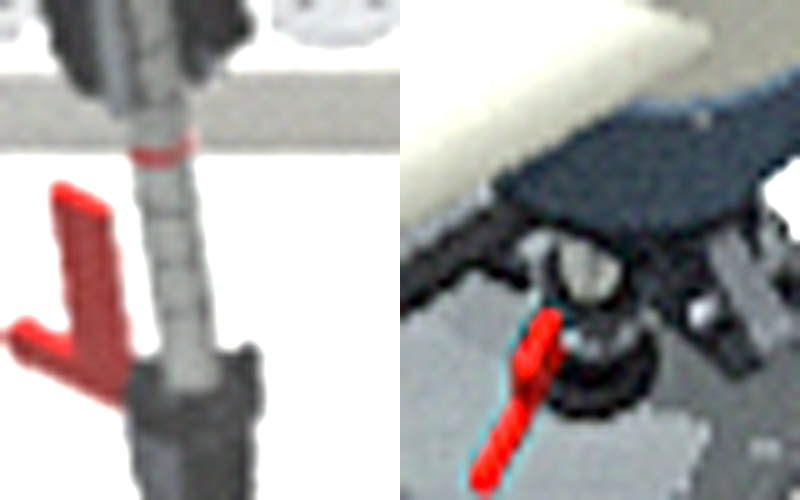

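Request:
move_arm --commands '[{"jaw":1,"travel":[0,0,0.2],"turn":0},{"jaw":1,"travel":[0,0,0],"turn":0}]'

```text
t: 26.0
tool_pos: [0.4682, 0.0673, 0.1786]
tool_rot: [-138.4, 88.8, 71.8]
contact_force: [0.2, 0.4, -2.2]
width: 0.0125
```

```bash
python3 -c "
from h import *
st()"
```

```text
t 26.0 p [0.4682 0.0673 0.1786] theta -149.72 x-axis [ 0.0063  0.0193 -0.9998] w 0.0125 F [ 0.2279  0.4284 -2.1682] M [-0.0491  0.0289 -0.0225] j [ 26.5097   6.0908  -7.9506  -0.8571 -75.1412   3.9871]
```

Contact has cleared. I'll continue down.

Request:
move_arm --commands '[{"jaw":1,"travel":[0.5,0,0.05],"turn":0},{"jaw":1,"travel":[0.5,0,0],"turn":0},{"jaw":1,"travel":[0,0,0],"turn":0}]'

```text
t: 26.3
tool_pos: [0.4676, 0.0673, 0.1683]
tool_rot: [-138.6, 88.8, 71.7]
contact_force: [-0.9, -0.0, -2.0]
width: 0.0126
```

```bash
python3 look.py pics/z33.png
```

```text
t 26.4 p [0.4677 0.0672 0.1687] theta -149.72 x-axis [ 0.0067  0.0196 -0.9998] w 0.0125 F [-1.6393  0.331  -2.7524] M [-0.1032  0.6162  0.0107] j [ 26.5265   6.2976  -9.1718  -0.8669 -73.69     3.9957]
```

View pics/z33.png

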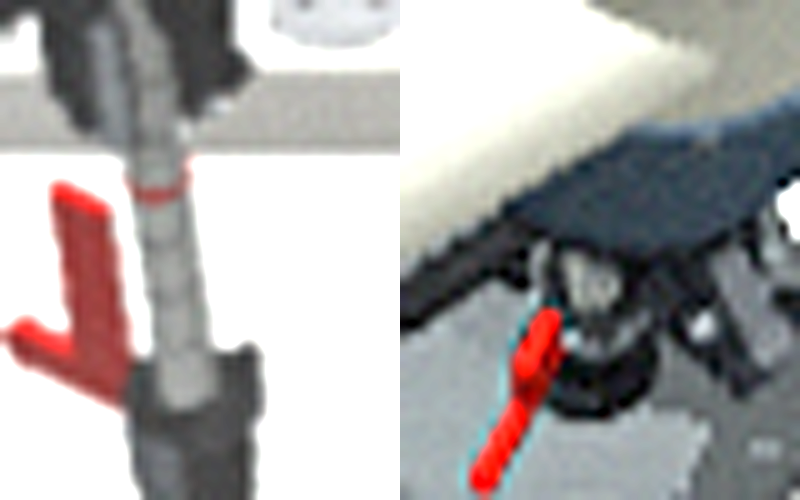

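Request:
move_arm --commands '[{"jaw":1,"travel":[0.5,-0.04,0.09],"turn":0},{"jaw":1,"travel":[0.5,0,0],"turn":0},{"jaw":1,"travel":[0,0,0],"turn":0}]'

```text
t: 26.7
tool_pos: [0.4675, 0.0675, 0.158]
tool_rot: [-142.9, 88.8, 67.4]
contact_force: [-0.6, 0.2, -2.4]
width: 0.0129
```

```bash
python3 -c "
from h import *
st()"
```

```text
t 26.7 p [0.4675 0.0675 0.158 ] theta -149.71 x-axis [ 0.0082  0.0198 -0.9998] w 0.0129 F [-0.6315  0.2368 -2.408 ] M [-0.1998  0.2787 -0.0151] j [ 26.5945   6.5486 -10.4838  -0.8435 -72.0401   3.9519]
```

Request:
move_arm --commands '[{"jaw":1,"travel":[0.5,0,0.05],"turn":0},{"jaw":1,"travel":[0.5,0,0],"turn":0},{"jaw":1,"travel":[0.5,0,0.03],"turn":0},{"jaw":1,"travel":[0.5,0,0],"turn":0},{"jaw":1,"travel":[0,0,0],"turn":0}]'

```text
t: 27.2
tool_pos: [0.4671, 0.0674, 0.1361]
tool_rot: [-143.5, 88.8, 66.8]
contact_force: [-0.6, -0.8, -1.3]
width: 0.0126
```

```bash
python3 -c "
from h import *
st()"
```

```text
t 27.2 p [0.4671 0.0674 0.1361] theta -149.71 x-axis [ 0.0084  0.0196 -0.9998] w 0.0126 F [-0.5777 -0.766  -1.268 ] M [-0.0323  0.1058  0.0077] j [ 26.6241   7.2953 -12.9317  -0.8462 -68.8415   3.9694]
```

Request:
move_arm --commands '[{"jaw":1,"travel":[0.5,0,0],"turn":0},{"jaw":1,"travel":[0.5,0,0],"turn":0},{"jaw":1,"travel":[0.5,0,0],"turn":0},{"jaw":1,"travel":[0.5,0,0],"turn":0},{"jaw":1,"travel":[0.4,0,0],"turn":0},{"jaw":1,"travel":[0,0,0],"turn":0}]'

```text
t: 27.8
tool_pos: [0.4672, 0.0677, 0.1098]
tool_rot: [-143.2, 88.8, 67.1]
contact_force: [0.1, 0.9, -1.1]
width: 0.0123
```

```bash
python3 look2.py pics/z34.png
```

```text
t 28.0 p [0.4673 0.0676 0.1105] theta -149.71 x-axis [ 0.0086  0.019  -0.9998] w 0.0126 F [-0.1389 -0.301  -2.1251] M [-0.2964  0.3075  0.0063] j [ 26.6594   8.429  -15.5343  -0.8312 -65.1104   3.9832]
```

View pics/z34.png

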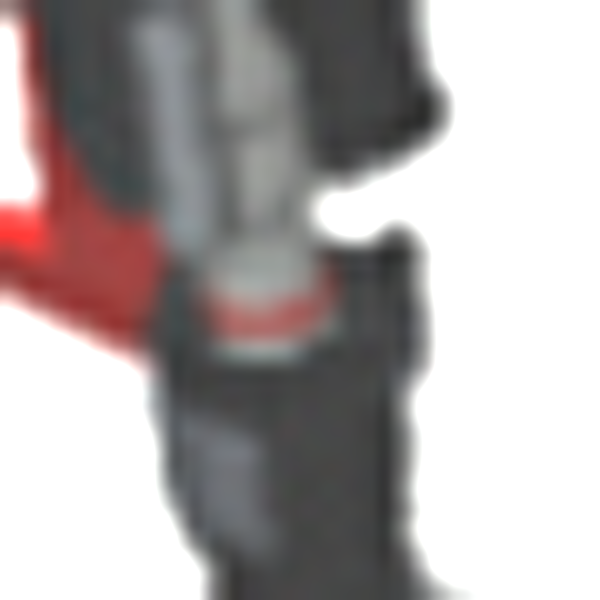

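Request:
move_arm --commands '[{"jaw":1,"travel":[0.4,0,0],"turn":0},{"jaw":1,"travel":[0,0,0],"turn":0}]'

```text
t: 28.2
tool_pos: [0.4673, 0.0676, 0.1065]
tool_rot: [-145.0, 88.8, 65.3]
contact_force: [-0.8, -0.8, -0.9]
width: 0.0128
```

```bash
python3 look2.py pics/z35.png
```

```text
t 28.4 p [0.4674 0.0675 0.1069] theta -149.7 x-axis [ 0.0089  0.0189 -0.9998] w 0.0122 F [-0.8458 -0.6108 -1.895 ] M [-0.332   0.4396  0.0279] j [ 26.6622   8.5948 -15.9066  -0.8208 -64.5602   3.9872]
```

View pics/z35.png

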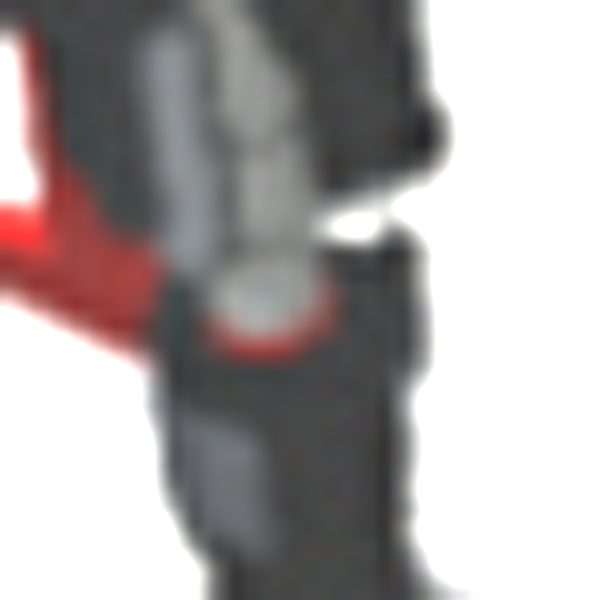

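Request:
move_arm --commands '[{"jaw":1,"travel":[0.05,0,0],"turn":0.08},{"jaw":1,"travel":[0,0,0],"turn":0.08},{"jaw":1,"travel":[0,0,0],"turn":0.08},{"jaw":1,"travel":[0,0,0],"turn":0.08},{"jaw":1,"travel":[0,0,0],"turn":0.08},{"jaw":1,"travel":[0,0,0],"turn":0.08}]'

```text
t: 29.0
tool_pos: [0.467, 0.0678, 0.1067]
tool_rot: [-114.8, 88.8, 67.0]
contact_force: [-1.0, 0.0, -0.9]
width: 0.0122
```

```bash
python3 look.py pics/z36.png
```

```text
t 29.1 p [0.4671 0.0678 0.1067] theta -178.08 x-axis [ 0.0085  0.0195 -0.9998] w 0.0123 F [-0.9105 -0.3729 -1.0461] M [-0.2031  0.543   0.0144] j [ 26.6761   8.5885 -15.932   -0.8651 -64.5466 -24.3838]
```

View pics/z36.png

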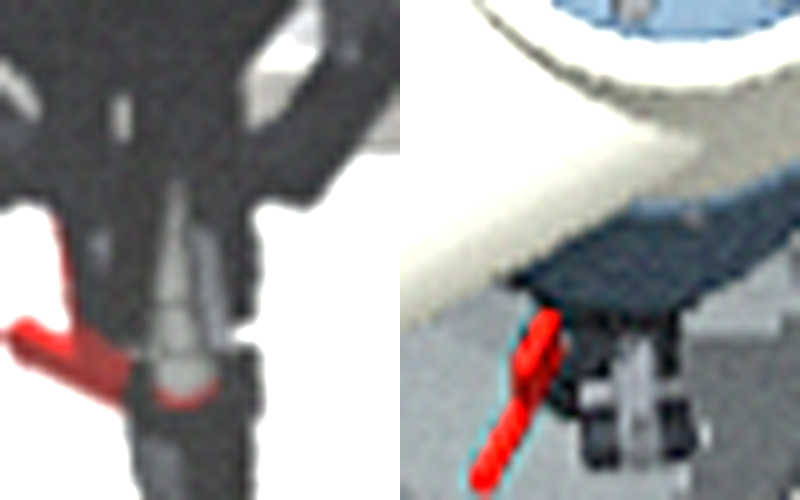

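Request:
move_arm --commands '[{"jaw":1,"travel":[0,0,0],"turn":0.08},{"jaw":1,"travel":[0,0,0],"turn":0.08},{"jaw":1,"travel":[0,0,0],"turn":0.08}]'

```text
t: 29.4
tool_pos: [0.4669, 0.0679, 0.1068]
tool_rot: [-100.8, 88.8, 67.4]
contact_force: [-1.6, -1.8, -2.9]
width: 0.0124
```

```bash
python3 look.py pics/z37.png
```

```text
t 29.5 p [0.4669 0.0678 0.1068] theta 168.3 x-axis [ 0.0083  0.0195 -0.9998] w 0.0121 F [-0.1331 -0.4988 -1.1315] M [-0.3604  0.4903 -0.0219] j [ 26.6748   8.5745 -15.9306  -0.8686 -64.5697 -38.0104]
```

View pics/z37.png

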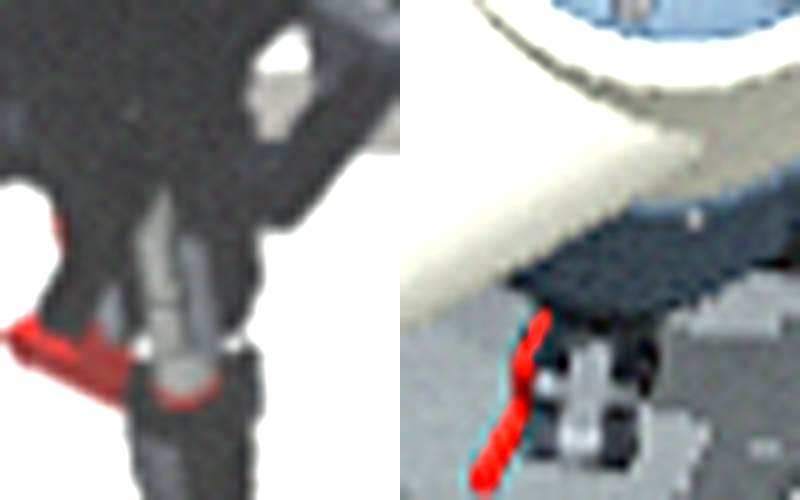

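Run:
```python
from h import *
c=cap('side')
for v in range(222,246,1):
    r=[]
    for u in range(236,262,2):
        p=pix2w(c,u,v); b=c['pixels'][v,u]; k='R' if b[2]>80 and b[1]<60 and b[2]>1.6*b[1] else ' '
        r.append("%3d,%3d,%3d%s"%(*np.round(p*1000),k))
    print(v,'|'.join(r))
a=cv2.resize(c['pixels'][205:260,225:275],None,fx=11,fy=11,interpolation=cv2.INTER_CUBIC)
cv2.imwrite('pics/z38.png',np.clip(a.astype(float)*2.5,0,255).astype('uint8'))
```

```text
222 438, 60,182 |441, 64,179 |447, 59,183 |452, 58,185 |456, 56,187 |462, 51,191 |466, 50,192 |469, 57,186 |475, 50,192 |479, 51,192 |483, 52,191 |486, 56,187 |490, 56,187 
223 438, 60,180 |441, 63,177 |447, 57,183 |451, 57,183 |456, 54,185 |462, 50,189 |466, 51,188 |469, 53,187 |474, 52,187 |478, 51,188 |483, 50,189 |486, 54,186 |490, 55,186 
224 383,264, -3 |388,264, -3 |446, 59,178 |451, 59,178 |455, 57,180 |462, 47,189 |466, 46,189 |470, 51,186 |473, 53,184 |478, 52,185 |483, 50,187 |485, 56,181 |490, 55,182 
225 384,259, -3 |389,258, -2 |446, 58,176 |451, 56,178 |458, 44,189 |463, 42,190 |466, 47,186 |469, 50,183 |473, 53,181 |477, 53,182 |482, 50,184 |486, 53,181 |491, 49,185 
226 385,253, -1 |390,254, -1 |439, 86,149 |450, 57,174 |459, 41,189 |463, 39,190 |466, 45,185 |467, 60,172 |473, 52,179 |477, 52,179 |482, 50,181 |485, 54,178 |491, 48,183 
227 386,248,  0 |390,251, -3 |439, 85,146 |449, 60,169 |460, 36,190 |464, 37,190 |467, 41,186 |466, 61,168 |472, 53,175 |477, 50,178 |481, 53,175 |485, 55,173 |489, 53,175 
228 385,249, -4 |392,245, -1 |397,246, -2 |448, 64,162 |460, 3
[... 2350 characters left out ...]
, 86,103 
242 395,191, -1 |400,190,  1 |431, 91, 94 |437, 87, 99 |444, 80,105 |449, 77,108R|455, 69,116 |459, 71,115 |466, 62,123 |471, 61,124 |474, 66,119 |477, 74,111 |478, 88, 99 
243 395,188, -2 |401,186,  0 |406,185,  1 |437, 85, 97 |442, 83, 99 |448, 78,104 |455, 68,113 |459, 70,112 |466, 61,121 |470, 61,120 |474, 66,116 |478, 69,113 |479, 86, 98 
244 397,180,  2 |400,186, -3 |406,183,  0 |412,182,  1 |443, 81, 98 |448, 78,101 |456, 62,117 |459, 68,111 |466, 60,119 |470, 61,118 |473, 66,113 |478, 68,112 |481, 73,107 
245 396,180, -1 |402,177,  2 |407,180, -1 |412,179,  0 |416,183, -3 |447, 79, 97 |457, 59,116 |460, 63,113 |465, 61,115 |470, 61,114 |474, 61,115 |479, 60,116 |481, 70,107
```

View pics/z38.png

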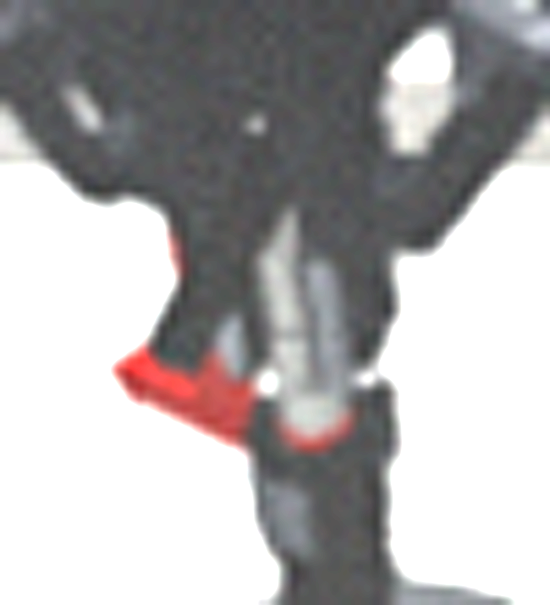

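Run:
```python
from h import *
t=cap('top')
old=cv2.imread('pics/top0.png')
a=[cv2.resize(p[265:320,315:360],None,fx=8,fy=8,interpolation=cv2.INTER_CUBIC) for p in(old,t['pixels'])]
cv2.imwrite('pics/z39.png',np.clip(np.hstack(a).astype(float)*1.6,0,255).astype('uint8'))
for v in range(284,312):
    r=[]
    for u in range(328,350,2):
        p=pix2w(t,u,v); b=t['pixels'][v,u]; k='R' if b[2]>80 and b[2]>1.8*b[1] else ' '
        r.append("%3d,%3d,%3d%s"%(*np.round(p*1000),k))
    print(v,'|'.join(r))
```

```text
284 405, 98,523 |405, 95,523 |405, 91,521 |406, 88,516 |406, 84,515 |407, 80,508 |407, 77,506 |409, 73,496 |418, 67,450 |417, 64,452 |418, 60,446 
285 404, 98,519 |404, 95,521 |404, 91,518 |405, 88,513 |405, 84,510 |406, 80,505 |408, 76,495 |417, 71,448 |416, 67,450 |416, 64,451 |415, 60,452 
286 403, 99,518 |403, 95,517 |403, 91,516 |403, 88,510 |404, 84,506 |405, 80,500 |419, 74,428 |415, 71,446 |415, 67,445 |415, 64,445 |414, 60,450 
287 401, 99,519 |402, 95,513 |401, 92,514 |402, 88,508 |402, 84,505 |405, 80,489 |421, 74,409 |421, 70,410 |420, 66,414 |420, 62,411 |420, 58,411 
288 400, 99,515 |400, 95,513 |401, 92,508 |401, 88,504 |403, 84,493 |422, 78,394 |421, 74,400 |421, 70,398 |419, 66,406 |420, 62,398 |420, 58,397 
289 398, 99,512 |399, 95,507 |400, 92,500 |401, 88,497 |424, 82,378 |423, 78,382 |422, 74,387 |421, 70,389 |419, 66,395 |420, 62,390 |420, 58,388 
290 397, 99,510 |398, 95,502 |399, 92,495 |425, 85,361 |424, 81,368 |422, 78,374 |421, 74,380 |421, 70,380 |420, 66,383 |420, 62,380 |420, 58,379 
291 396, 99,504 |397, 95,500 |428, 89,340 |426, 85,348 |424, 81,357 |42
[... 2316 characters left out ...]
, 90,229 |413, 86,228 |413, 81,225 |412, 77,230 |412, 72,224 |411, 68,230 |447, 56, 12 |446, 51, 15 |446, 45, 14 
308 447, 98, 16 |432, 94,105R|411, 90,229 |409, 86,235 |409, 82,235 |409, 77,234 |409, 73,233 |410, 68,226 |446, 56,  4 |443, 51, 17 |444, 46, 11 
309 430, 99,100 |429, 94,106R|444, 88, 15 |407, 86,234 |408, 82,225 |407, 77,229 |407, 73,230 |407, 68,230 |442, 56, 12 |441, 51, 15 |442, 46,  7 
310 427, 99,104R|427, 94,102R|441, 88, 15 |406, 86,226 |406, 82,226 |405, 77,229 |405, 73,230 |404, 68,230 |439, 57, 15 |439, 51, 10 |437, 46, 19 
311 425, 99,101R|426, 94, 94R|439, 88, 13 |438, 83, 13 |438, 77,  9 |437, 72, 16 |404, 73,222 |403, 68,222 |437, 57,  9 |436, 51, 12 |436, 46,  9
```

View pics/z39.png

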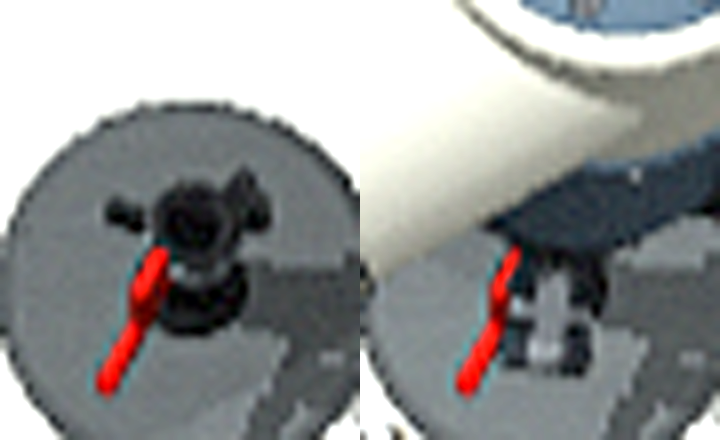

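Request:
move_arm --commands '[{"jaw":1,"travel":[0,0,0],"turn":0.08},{"jaw":1,"travel":[0,0,0],"turn":0.08}]'

```text
t: 29.8
tool_pos: [0.4656, 0.066, 0.1067]
tool_rot: [-87.8, 89.0, 71.6]
contact_force: [-2.9, -3.1, 1.1]
width: 0.0123
```

```bash
python3 look.py pics/z40.png
```

```text
t 29.9 p [0.4656 0.0663 0.1066] theta 159.47 x-axis [ 0.0056  0.0169 -0.9998] w 0.0124 F [-2.9018 -3.2124 -0.4277] M [-1.2542  1.2155  0.088 ] j [ 26.6425   8.5509 -16.0105  -0.7963 -64.7183 -46.8399]
```

View pics/z40.png

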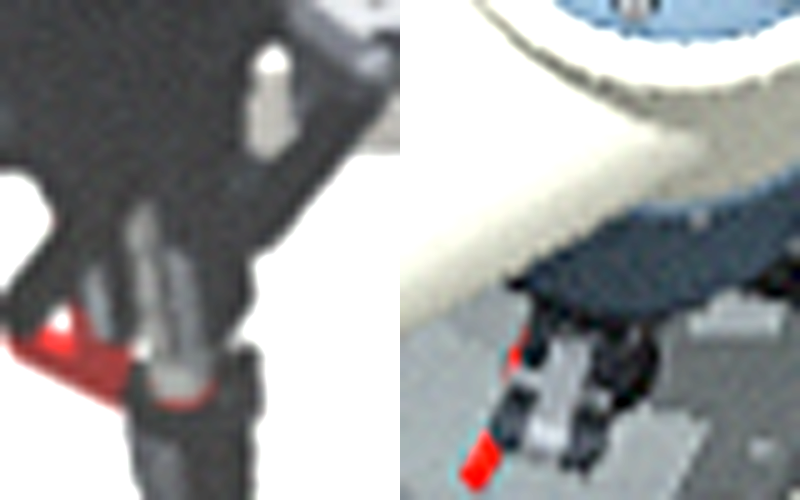

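Request:
move_arm --commands '[{"jaw":1,"travel":[0,0,0],"turn":0.08},{"jaw":1,"travel":[0,0,0],"turn":0.08}]'

```text
t: 30.1
tool_pos: [0.4653, 0.0661, 0.1067]
tool_rot: [-77.9, 89.0, 72.6]
contact_force: [-1.4, -1.2, -1.7]
width: 0.0124
```

```bash
python3 look.py pics/z41.png
```

```text
t 30.2 p [0.4654 0.0663 0.1066] theta 150.64 x-axis [ 0.0053  0.0169 -0.9998] w 0.0127 F [-2.9966  0.5622 -1.2194] M [-0.2447  0.7593  0.0519] j [ 26.6404   8.533  -16.0272  -0.8072 -64.7376 -55.6649]
```

View pics/z41.png

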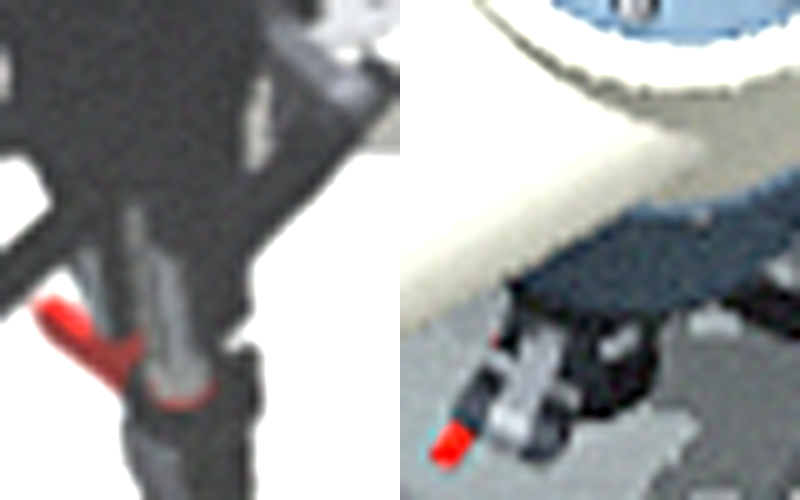

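The lever is moving: its tip went from (480,480) to (450,450) in the right panel. I'll continue.

Request:
move_arm --commands '[{"jaw":1,"travel":[0,0,0],"turn":0.08},{"jaw":1,"travel":[0,0,0],"turn":0.08},{"jaw":1,"travel":[0,0,0],"turn":0.08},{"jaw":1,"travel":[0,0,0],"turn":0.08}]'

```text
t: 30.6
tool_pos: [0.4648, 0.0666, 0.1065]
tool_rot: [-56.7, 89.0, 76.2]
contact_force: [-3.1, -0.9, 0.1]
width: 0.0122
```

```bash
python3 look2.py pics/z42.png
cat > lev.py <<'E'
from h import *
import sys
a=[]
for n,(x,y) in(('side',(220,215)),('top',(305,260))):
    c=cap(n); a.append(cv2.resize(c['pixels'][y:y+60,x:x+50],None,fx=8,fy=8,interpolation=cv2.INTER_CUBIC))
    W=[]
    for v in range(y,y+60):
        for u in range(x,x+50):
            b=c['pixels'][v,u].astype(int)
            if b[2]>60 and b[2]>1.9*b[1] and b[2]>1.9*b[0]:
                p=pix2w(c,u,v)
                if .09<p[2]<.115: W.append(p)
    W=np.array(W)
    if len(W):
        d=W[:,:2]-[.467,.068]; r=np.hypot(*d.T); m=(r>.03)&(r<.07)
        if m.any(): print(n,"lever angle",np.degrees(np.arctan2(d[m,1].mean(),d[m,0].mean())),m.sum(),"rmax",r[m].max())
cv2.imwrite(sys.argv[1],np.clip(np.hstack(a).astype(float)*2,0,255).astype('uint8'))
st()
E
python3 lev.py pics/z42b.png
```

```text
t 30.8 p [0.4649 0.0667 0.1065] theta 133.02 x-axis [ 0.0045  0.0176 -0.9998] w 0.0123 F [-2.4496 -0.1941 -1.0572] M [0.071  0.9422 0.0864] j [ 26.6703   8.5275 -16.0359  -0.8699 -64.7564 -73.2837]
top lever angle 112.76090524246712 7 rmax 0.05774212295311037
t 30.9 p [0.4649 0.0667 0.1065] theta 132.94 x-axis [ 0.0045  0.0176 -0.9998] w 0.0123 F [-2.4418 -0.1484 -0.7035] M [0.2038 0.9564 0.1169] j [ 26.6696   8.5253 -16.0362  -0.8682 -64.7599 -73.3701]
```

View pics/z42.png

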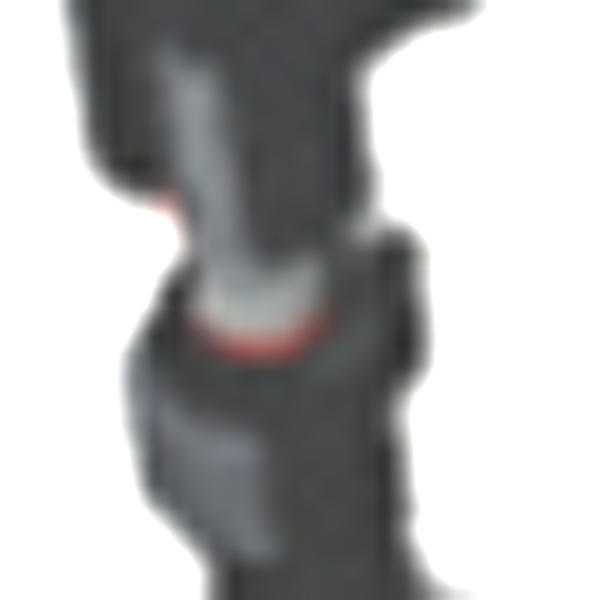

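View pics/z42b.png

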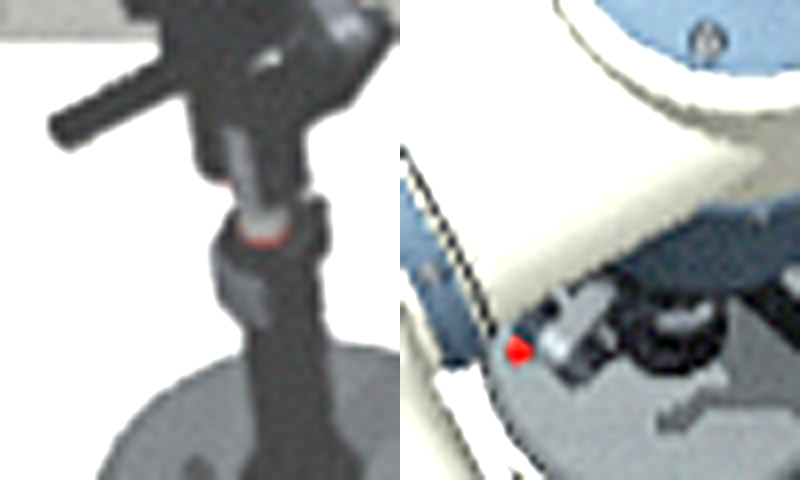

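Request:
move_arm --commands '[{"jaw":1,"travel":[0,0,0],"turn":0.08},{"jaw":1,"travel":[0,0,0],"turn":0.08},{"jaw":1,"travel":[0,0,0],"turn":0.08},{"jaw":1,"travel":[0,0,0],"turn":0.08}]'

```text
t: 31.3
tool_pos: [0.4643, 0.0668, 0.1064]
tool_rot: [-35.7, 89.0, 78.8]
contact_force: [-3.5, 0.2, -0.9]
width: 0.0127
```

```bash
python3 lev.py pics/z43b.png;python3 look2.py pics/z43.png
```

```text
t 31.4 p [0.4643 0.0669 0.1064] theta 114.69 x-axis [ 0.0035  0.0177 -0.9998] w 0.0129 F [-3.7326  1.0848 -0.6894] M [0.1149 1.0912 0.2385] j [ 26.7014   8.5039 -16.0548  -0.9006 -64.8123 -91.6342]
t 31.6 p [0.4643 0.0669 0.1064] theta 114.75 x-axis [ 0.0034  0.0177 -0.9998] w 0.0126 F [-4.4359  0.3592  0.1132] M [0.3079 1.3121 0.232 ] j [ 26.7005   8.5088 -16.0525  -0.9021 -64.8132 -91.5748]
```

View pics/z43b.png

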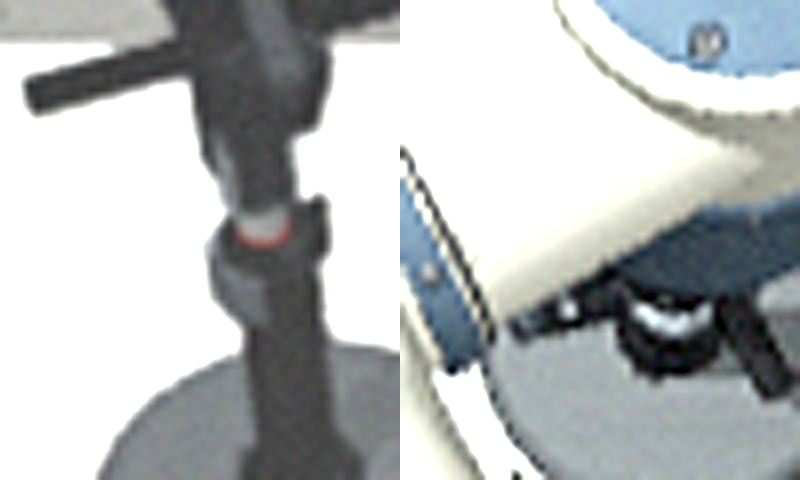

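View pics/z43.png

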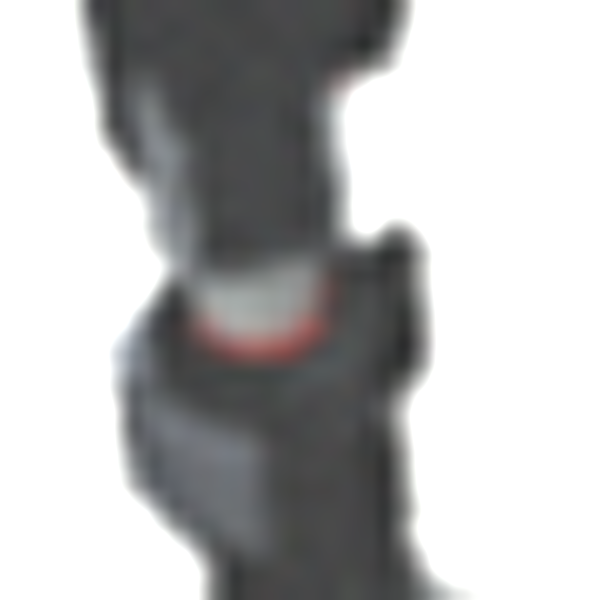

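Request:
move_arm --commands '[{"jaw":1,"travel":[0,0,0],"turn":0.08},{"jaw":1,"travel":[0,0,0],"turn":0.08},{"jaw":1,"travel":[0,0,0],"turn":0.08}]'

```text
t: 31.9
tool_pos: [0.4631, 0.0673, 0.1063]
tool_rot: [-15.6, 89.0, 85.4]
contact_force: [-8.5, 3.1, 1.2]
width: 0.0122
```

```bash
python3 -c "
from h import *
st()"
```

```text
t 31.9 p [0.4631 0.0673 0.1063] theta 100.95 x-axis [ 0.0015  0.0182 -0.9998] w 0.0122 F [-8.5002  3.0862  1.218 ] M [0.9171 2.3642 0.8641] j [  26.7435    8.475   -16.0781   -0.9849  -64.9061 -105.3836]
```

Request:
move_arm --commands '[{"jaw":1,"travel":[0,0,0],"turn":0.05},{"jaw":1,"travel":[0,0,0],"turn":0.05}]'

```text
t: 32.1
tool_pos: [0.4607, 0.0675, 0.1063]
tool_rot: [3.5, 88.9, 98.7]
contact_force: [-6.0, 3.0, 3.6]
width: 0.0125
```

```bash
python3 lev.py pics/z44b.png;python3 look2.py pics/z44.png
```

```text
side lever angle 84.98776600029285 10 rmax 0.04920172339973933
t 32.2 p [0.4607 0.0676 0.1063] theta 95.27 x-axis [-0.0029  0.0184 -0.9998] w 0.0124 F [-9.0554  2.2489  3.8024] M [0.7047 2.8264 0.6346] j [  26.8133    8.3951  -16.1334   -1.117   -65.149  -111.0798]
t 32.4 p [0.4607 0.0676 0.1063] theta 95.34 x-axis [-0.0028  0.0184 -0.9998] w 0.0122 F [-9.2702  3.0637  4.0365] M [0.7109 2.8159 0.5687] j [  26.8129    8.3933  -16.1315   -1.116   -65.1484 -111.0032]
```

View pics/z44b.png

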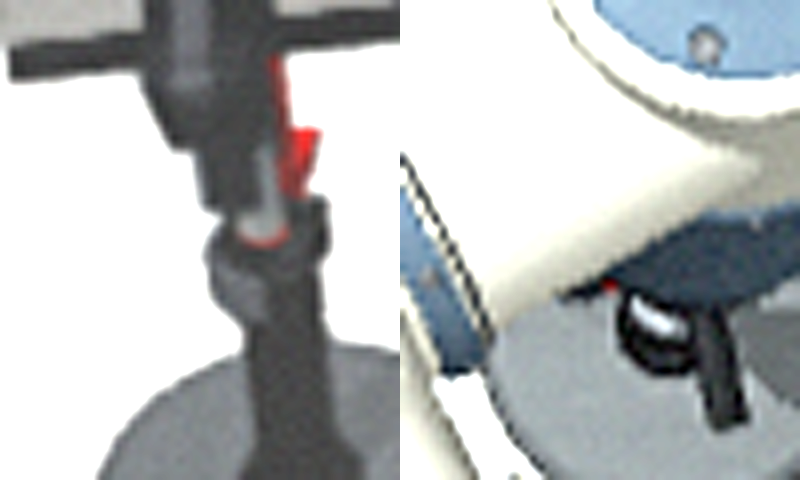

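View pics/z44.png

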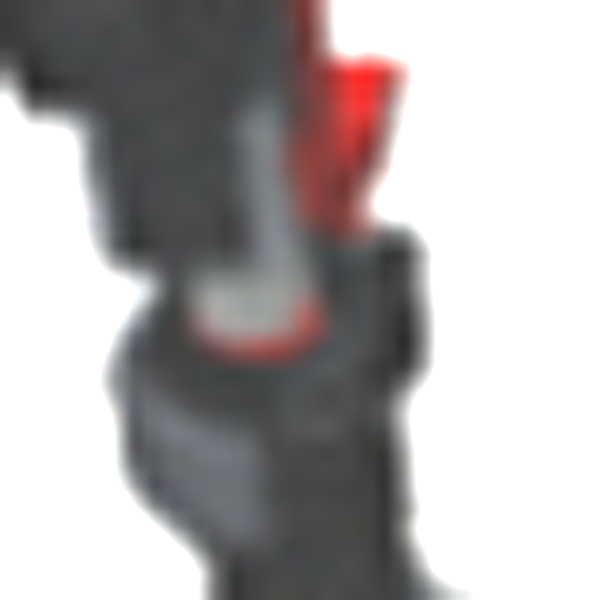

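Run:
```python
from h import *
c=cap('side')
# lever tip initial measured in sc/z9: check model with angle fits using arm top z~.110, r=57, and fin r18..35 top .156
o=(220,215)
for a in(76,79,82,85,88):
    d=np.array([np.cos(np.radians(a)),np.sin(np.radians(a))])
    f=lambda r,z:np.round((np.array(w2pix(c,(*(np.array([.467,.0677])+r*d),z)))-o)*8+3.5).tolist()
    print(a,"tip",f(.057,.108),"fin out top",f(.035,.156),"fin in top",f(.018,.156),"fin out base",f(.035,.108))
for a in(141,144,147):
    d=np.array([np.cos(np.radians(a)),np.sin(np.radians(a))])
    f=lambda r,z:np.round((np.array(w2pix(c,(*(np.array([.467,.0677])+r*d),z)))-(235,220))*10+4.5).tolist()
    print(a,"tip",f(.057,.108),"fin out top",f(.035,.156),f(.018,.156))
im=cv2.resize(c['pixels'][205:255,240:275],None,fx=12,fy=12,interpolation=cv2.INTER_CUBIC)
cv2.imwrite('pics/z45.png',np.clip(im.astype(float)*2,0,255).astype('uint8'))
for v in range(218,240):
    print(v,'|'.join("%3d,%3d,%3d%s"%(*np.round(pix2w(c,u,v)*1000),'R' if c['pixels'][v,u,2]>1.8*c['pixels'][v,u,1] else ' ') for u in range(253,263)))
```

```text
76 tip [343.0, 113.0] fin out top [300.0, 35.0] fin in top [278.0, 74.0] fin out base [316.0, 162.0]
79 tip [334.0, 111.0] fin out top [294.0, 34.0] fin in top [275.0, 74.0] fin out base [310.0, 161.0]
82 tip [324.0, 110.0] fin out top [288.0, 33.0] fin in top [272.0, 73.0] fin out base [304.0, 161.0]
85 tip [314.0, 109.0] fin out top [281.0, 33.0] fin in top [268.0, 73.0] fin out base [298.0, 160.0]
88 tip [304.0, 109.0] fin out top [275.0, 32.0] fin in top [265.0, 73.0] fin out base [291.0, 160.0]
141 tip [18.0, 144.0] fin out top [58.0, 27.0] [111.0, 60.0]
144 tip [8.0, 150.0] fin out top [52.0, 31.0] [108.0, 62.0]
147 tip [-1.0, 158.0] fin out top [46.0, 35.0] [105.0, 64.0]
218 478, 50,203 |480, 50,203 |478, 67,189 |481, 66,189 |483, 64,191 |485, 67,189 |487, 66,190 |489, 68,188 |491, 68,188 |493, 67,189 
219 479, 45,205 |480, 48,202 |479, 64,188 |481, 65,188 |483, 64,188 |485, 63,190 |487, 65,188 |489, 65,188 |491, 65,188 |494, 64,189 
220 478, 45,202 |480, 47,200 |478, 64,185 |481, 64,186 |484, 60,189 |485, 64,186 |643,-708,856 |489, 64,186 |491, 63,187 |493, 64,186 
221 478, 4
[... 1835 characters left out ...]
,  2 |456,223, -1 |458,226, -4 
235 472, 54,151 |473, 58,147 |469, 87,121R|471, 90,118R|471,100,109R|471,109,101R|473,113, 97 |453,222, -4 |456,219, -1 |459,217,  2 
236 472, 54,148 |473, 57,146 |469, 85,119R|470, 93,113R|472, 96,110R|472,105,102 |473,111, 96 |454,216, -1 |456,216, -2 |459,214,  0 
237 472, 53,147 |473, 55,145 |469, 87,115R|470, 90,112R|471, 97,105R|471,107, 96 |452,211, -1 |455,211, -1 |457,210,  1 |460,209,  1 
238 470, 57,139 |473, 54,142 |468, 86,112 |470, 89,110R|471, 97,102 |472,103, 97 |453,206,  0 |455,208, -1 |458,206,  1 |460,206,  0 
239 470, 58,136 |473, 54,139 |469, 81,114 |470, 87,108 |471, 95,101 |471,104, 93 |476, 91,106 |478, 94,102 |458,203,  0 |461,202,  1
```

View pics/z45.png

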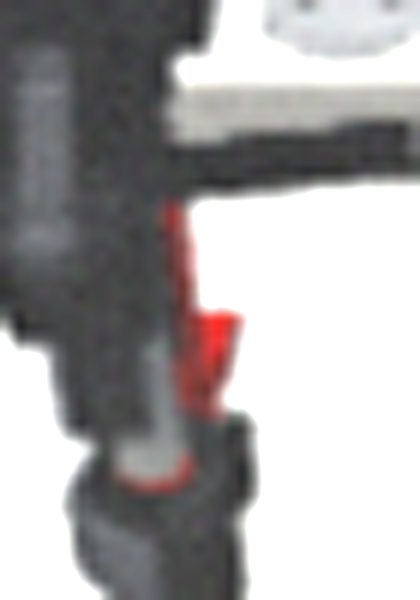

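The lever is at about 85°, short of the roughly 79.6° stop. The gripper has been pushed 6 mm to −x along the pads rather than driving the lever on. I'll push back along tool −y (world +x) with a firmer grip.

Request:
move_arm --commands '[{"jaw":1,"travel":[0,0,0],"turn":0},{"jaw":1,"travel":[0,-0.25,0],"turn":0},{"jaw":1,"travel":[0,-0.25,0],"turn":0}]' --grip_force 90

```text
t: 32.75
tool_pos: [0.4606, 0.0677, 0.106]
tool_rot: [29.3, 88.8, 125.0]
contact_force: [-14.7, 1.9, 9.7]
width: 0.0121
```

```bash
python3 lev.py pics/z46b.png;python3 look2.py pics/z46.png
```

```text
side lever angle 85.38885906161207 9 rmax 0.04952476133229249
t 32.85 p [0.4607 0.0678 0.106 ] theta 95.71 x-axis [-0.0123  0.0175 -0.9998] w 0.0117 F [-15.325    2.3286   8.2712] M [0.7579 4.7384 0.7228] j [  26.663     8.8116  -15.5873   -1.328   -65.785  -110.4041]
t 33.05 p [0.4606 0.0678 0.106 ] theta 95.71 x-axis [-0.0119  0.0176 -0.9998] w 0.0117 F [-14.7279   1.4591   8.3588] M [0.781 4.686 0.701] j [  26.6689    8.7949  -15.6077   -1.3232  -65.7633 -110.4083]
```

View pics/z46.png

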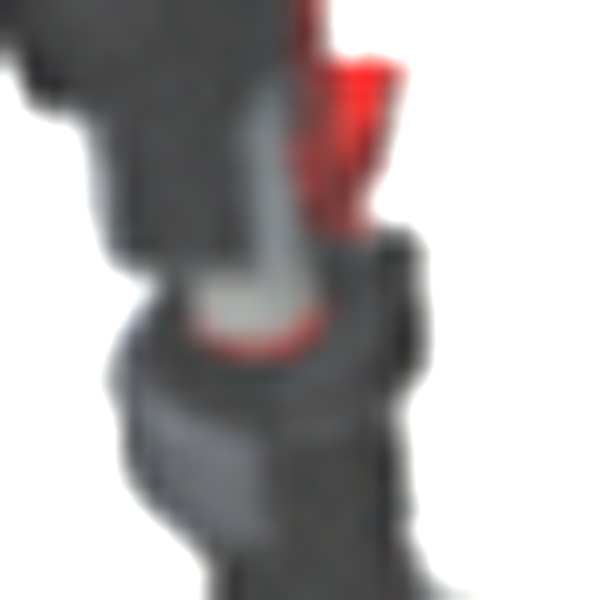

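Run:
```python
from h import *
t=cap('top')
im=cv2.resize(t['pixels'][280:310,315:350],None,fx=16,fy=16,interpolation=cv2.INTER_CUBIC)
cv2.imwrite('pics/z47.png',np.clip(im.astype(float)*2,0,255).astype('uint8'))
for v in range(292,300):
    print(v,'|'.join("%3d,%3d,%3d%s"%(*np.round(pix2w(t,u,v)*1000),'R' if t['pixels'][v,u,2]>1.8*t['pixels'][v,u,1] else ' ') for u in range(326,338)))
for a in(76,79,82,85,88):
    d=np.array([np.cos(np.radians(a)),np.sin(np.radians(a))])
    f=lambda r,z:np.round((np.array(w2pix(t,(*(np.array([.467,.068])+r*d),z)))-(315,280))*16+7.5).tolist()
    print(a,"tip",f(.057,.105),"fin out top",f(.035,.156))
# initial lever angle from saved images: red pixel centroid line fit at plane z, both cams
for n in('top','side'):
    c=cap(n); p=cv2.imread(f'pics/{n}0.png').astype(int)
    q=w2pix(c,(.435,.09,.11)); x,y=int(q[0]),int(q[1])
    W=[]
    for v in range(y-15,y+15):
        for u in range(x-15,x+15):
            b=p[v,u]
            if b[2]>1.8*b[1] and b[2]>60: W.append((u,v))
    W=np.array(W); print(n,len(W),W.min(0),W.max(0))
```

```text
292 396,103,499 |397,101,492 |455, 96,192 |441, 95,266 |429, 93,325 |428, 91,329 |426, 89,341 |426, 87,339 |424, 85,348 |423, 83,353 |424, 81,344 |422, 79,355 
293 453,101,191 |454, 99,185 |452, 96,197 |453, 94,188 |438, 93,266 |437, 91,272 |427, 89,325 |426, 87,329 |425, 85,333 |423, 83,340 |423, 81,340 |422, 79,347 
294 449,101,203 |450, 99,195 |450, 97,192 |450, 94,191 |453, 92,177 |435, 91,268 |434, 89,275 |432, 87,285 |424, 85,326 |423, 83,329 |421, 81,337 |422, 79,333 
295 447,101,199 |447, 99,201 |447, 97,198 |448, 94,189 |450, 92,181R|464, 89,103R|464, 86,102R|432, 87,274 |431, 85,276 |430, 82,281 |422, 81,324 |422, 79,325 
296 447,102,189 |447, 99,183 |447, 97,183 |448, 95,178 |478, 90, 19 |478, 88, 16 |479, 85,  7 |453, 85,147 |431, 85,267 |429, 82,273 |429, 80,275 |428, 78,280 
297 477,101, 10 |477, 98, 10 |476, 96, 13 |476, 93, 16 |477, 90, 10 |476, 88, 10 |475, 85, 17 |460, 84, 98 |458, 82,109 |457, 79,109 |449, 78,153 |428, 78,267 
298 474,101, 12 |474, 98, 15 |474, 96,  9 |473, 93, 13 |474, 91, 11 |472, 88, 18 |472, 85, 16 |471, 83, 22 |456, 82,106 |455, 79,108 |454, 77,113 |458, 74, 88 
299 471,101, 16 |472, 99, 10 |471, 96, 11 |470, 93, 17 |470, 91, 17 |471, 88, 10 |470, 86, 17 |467, 83, 28 |455, 82, 97 |452, 80,109 |453, 77,104 |452, 75,107 
76 tip [32.0, 156.0] fin out top [169.0, 114.0]
79 tip [29.0, 175.0] fin out top [167.0, 126.0]
82 tip [27.0, 194.0] fin out top [166.0, 138.0]
85 tip [26.0, 213.0] fin out top [165.0, 150.0]
88 tip [27.0, 232.0] fin out top [165.0, 162.0]
top 52 [327 296] [335 314]
side 119 [236 223] [247 244]
```

View pics/z47.png

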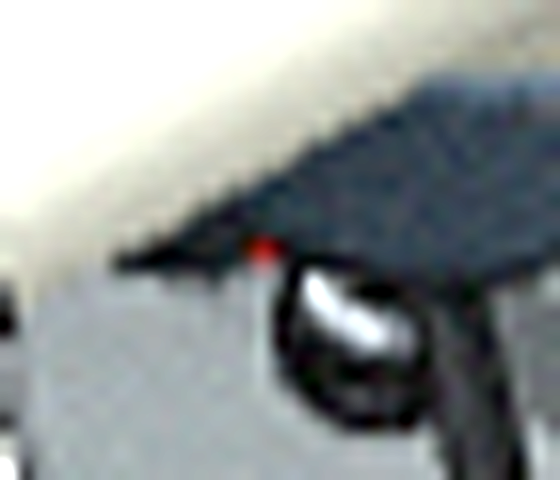

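Request:
move_arm --commands '[{"jaw":1,"travel":[0,-0.2,0],"turn":0.08},{"jaw":1,"travel":[0,-0.2,0],"turn":0.08}]'

```text
t: 33.4
tool_pos: [0.4587, 0.0682, 0.106]
tool_rot: [54.8, 88.4, 141.5]
contact_force: [-20.1, 7.4, 10.6]
width: 0.0118
```

```bash
python3 lev.py pics/z48b.png;python3 look2.py pics/z48.png
```

```text
side lever angle 84.94901374250527 11 rmax 0.052148642873920945
top lever angle 90.44478237128176 2 rmax 0.045305118523097675
t 33.5 p [0.4583 0.0684 0.106 ] theta 86.63 x-axis [-0.0233  0.0181 -0.9996] w 0.0119 F [-19.0416   5.6512  11.3845] M [1.9996 6.4682 0.903 ] j [  26.5865    9.0377  -15.1983   -1.6667  -66.5037 -119.2726]
t 33.7 p [0.4583 0.0683 0.106 ] theta 86.75 x-axis [-0.0232  0.018  -0.9996] w 0.0115 F [-17.943    5.1911  11.5558] M [1.951  6.3928 0.8795] j [  26.5908    9.0294  -15.2129   -1.6571  -66.4925 -119.1553]
```

View pics/z48.png

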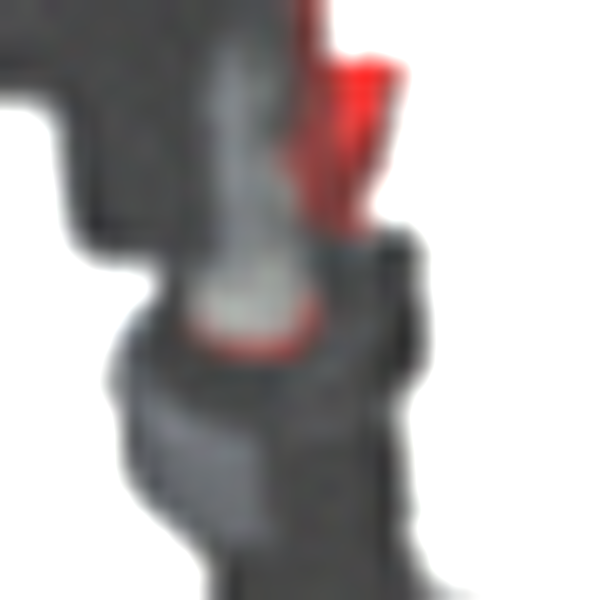

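View pics/z48b.png

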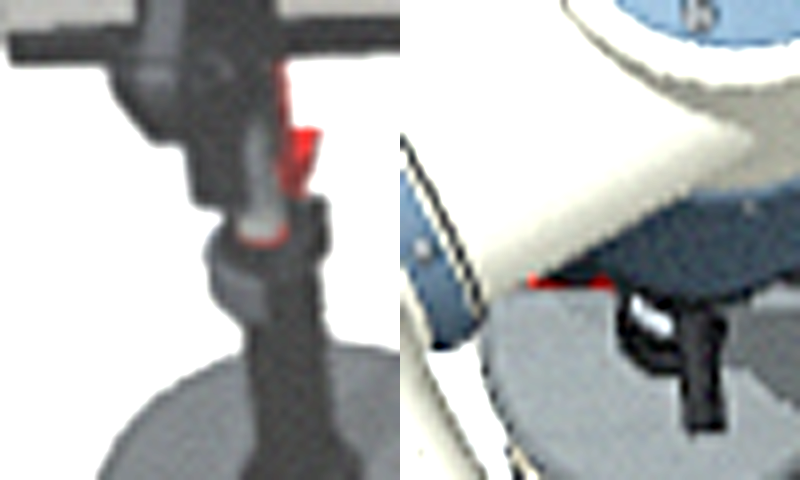

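The lever hasn't moved (about 85°) under 19 N and nearly 0.9 N m, well above the 0.25 N m stiffness, so it is on its stop. I'll ease off the excess push and check that the ring stays level.

Request:
move_arm --commands '[{"jaw":1,"travel":[-0.03,0,0],"turn":-0.06},{"jaw":1,"travel":[-0.03,0,0],"turn":-0.05},{"jaw":1,"travel":[0,0,0],"turn":0}]'

```text
t: 34.0
tool_pos: [0.4583, 0.0683, 0.1061]
tool_rot: [50.8, 88.3, 144.4]
contact_force: [-3.7, 2.1, 1.6]
width: 0.0119
```

```bash
python3 lev.py pics/z49b.png;python3 look2.py pics/z49.png
```

```text
side lever angle 85.06379747735055 11 rmax 0.05288006658620704
t 34.1 p [0.4583 0.0684 0.1062] theta 93.45 x-axis [-0.0235  0.017  -0.9996] w 0.0117 F [-1.7813  0.4702 -1.3511] M [-0.3122  0.7623  0.2841] j [  26.6372    9.0354  -15.1954   -1.6072  -66.546  -112.5286]
t 34.3 p [0.4582 0.0684 0.1062] theta 93.44 x-axis [-0.0234  0.0172 -0.9996] w 0.0119 F [-1.2846  1.178  -1.2521] M [-0.3772  0.5951  0.1902] j [  26.6318    9.0242  -15.2047   -1.6173  -66.5331 -112.5237]
```

View pics/z49.png

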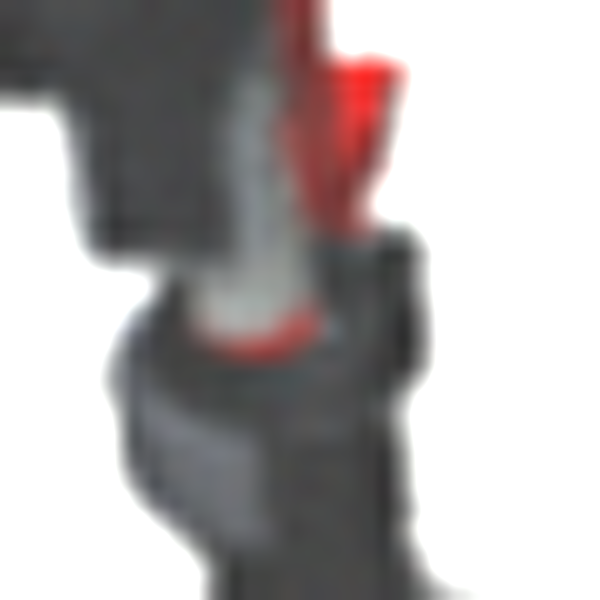

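View pics/z49b.png

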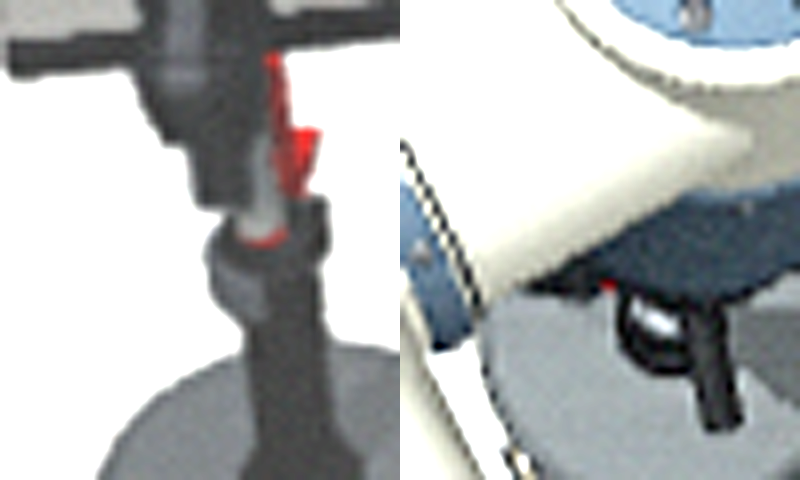

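Run:
```python
from h import *
Z=[]
for k in range(3):
    c=cap('side');W=[];M=[];C=[]
    for v in range(236,250):
        for u in range(247,260):
            b=c['pixels'][v,u].astype(int); p=pix2w(c,u,v)
            if b[2]>1.5*b[1] and b[2]>40 and p[1]<.072: W.append(p)
    W=np.array(W); print(len(W),W.mean(0),W[:,2].min(),W[:,2].max())
    # collar rim near mast: dark pixels height .115
    for v in range(238,250): 
        if k==0: print(v,'|'.join("%3d,%3d,%3d%s"%(*np.round(pix2w(c,u,v)*1000),'R' if c['pixels'][v,u,2]>1.5*c['pixels'][v,u,1] else ' ') for u in range(246,260)))
```

```text
6 [0.4677 0.0621 0.1146] 0.11239055089929695 0.11875476556132936
238 458, 45,150 |460, 48,148 |460, 54,142 |464, 48,148 |465, 51,145 |468, 49,147 |469, 56,140 |471, 56,141 |470, 67,130 |468, 88,111R|471, 87,111R|471, 95,105R|471,106, 95 |453,206,  0 
239 457, 47,145 |459, 50,143 |461, 50,143 |463, 52,142 |466, 48,145 |468, 50,143 |468, 56,138 |471, 54,139 |471, 65,129 |470, 79,116 |470, 87,108 |471, 94,102R|471,105, 92 |476, 90,106 
240 456, 49,141 |459, 48,141 |461, 50,140 |463, 50,140 |465, 50,140 |468, 44,145 |468, 55,135 |471, 53,138 |470, 65,126 |471, 72,120 |472, 78,114 |474, 79,113 |450,201, -2 |476, 90,103 
241 454, 56,131 |457, 54,133 |459, 56,132 |462, 54,134 |463, 57,130 |466, 55,133 |468, 54,133 |468, 65,123 |471, 62,126 |472, 68,121 |473, 74,115 |475, 74,115 |477, 73,116 |476, 88,101 
242 421,192, -1 |424,188,  2 |455, 71,114 |458, 68,117 |461, 62,123 |464, 62,123 |467, 59,126 |468, 63,122 |471, 61,124 |472, 66,119 |472, 73,112 |475, 73,113 |477, 72,113 |479, 74,111 
243 421,186,  0 |451, 75,107 |456, 67,115 |458, 68,114 |461, 65,117 |464, 61,121 |466, 60,121 |468, 63,11
[... 625 characters left out ...]
|480, 62,111 
247 452, 59,110 |453, 64,105 |456, 59,110 |459, 57,112 |462, 55,114 |464, 54,115 |466, 56,114 |468, 57,112 |471, 54,115 |473, 54,115 |475, 53,116 |478, 52,118 |479, 55,114 |476, 82, 88 
248 451, 60,106 |454, 57,109 |456, 58,108 |459, 54,112 |461, 55,111 |464, 54,112 |466, 53,113 |469, 52,114 |471, 53,113 |474, 48,118 |476, 51,116 |477, 55,112 |480, 52,115 |482, 51,115 
249 451, 58,105 |454, 57,105 |456, 56,107 |459, 52,110 |460, 57,105 |464, 53,110 |465, 56,107 |468, 52,111 |471, 49,114 |473, 50,113 |475, 51,113 |478, 48,115 |480, 50,114 |482, 50,113 
6 [0.4678 0.0618 0.1149] 0.11293640073179467 0.11568656462498994
6 [0.4678 0.0619 0.1148] 0.11007301388997992 0.1163084563951643
```

```bash
python3 -c "
from h import *
st()
print(env.job_done()); st()"
```

```text
t 34.45 p [0.4583 0.0684 0.1062] theta 93.45 x-axis [-0.0233  0.0172 -0.9996] w 0.0118 F [-1.4423  0.8584 -2.4443] M [-0.4452  0.5063  0.1834] j [  26.6329    9.0229  -15.2074   -1.6147  -66.5281 -112.5134]
the job is handed in; nothing more can be done
None
the job is handed in; nothing more can be done
```

The mast is in the stand with its red ring level, the cam lever closed against its stop, and the gripper still holding the mast. I handed the job in at 34.5 s.

- **Two tries at the grip:** My first grip caught the crossbar, because the real fingertips sit about 46 mm further back than the stated tool offset. The fingers then passed above the lever fin. I lifted the mast out, still gripped, hung it back on its hooks, gripped the tube lower and inserted it again. It was never released in the stand.
- **Ring:** The depth image puts it at 0.1146–0.1149 m against the 0.115 m rim. I can see about half of its width above the rim edge.
- **Lever:** It stayed at about 85° under roughly 19 N and 0.9 N m, far more than the 0.25 N m clamp stiffness, so I take it to be on its stop. One check disagreed: I first measured the open lever at about 144.5°, which would put the stop near 79.5°.
- **Final hold:** I eased the push to a few newtons before handing in. The mast sits about 8 mm off the centre of the pads (half-width 11 mm), and the tool is tilted about 1.6°.
- **Bystanders:** I touched none of the other things that I know of, but I took no final picture of the whole desk to confirm it.

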